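# Load a dry-block heater-shaker, wedge the row tight and pin the wedge

## Robot

A 6-joint arm with a two-finger parallel gripper is mounted at the origin on a cart in front of the work surface, level with it; the furniture and walls round the work are solid. World frame = base frame: x ahead of the robot, y to its left, z up, the work surface at z = 0. Lengths are in m, angles in degrees, forces in N, time in s.
With the tool pointing down it reaches from about 0.375 to 0.9 m from the base axis. Payload 3.1 kg.
Tool frame: the origin (TCP) lies on the centre line of the jaws, within the pads' length; the fingertips stand 25 mm ahead of it and the grasp point (between the pads) lies 6 mm ahead of it; y points along the fingers, x is the direction in which the jaws open and shut, and the axes are right-handed (so a half turn about y gives the same grasp; the last joint's range is limited). The gripper opens to 87 mm and grips with 3 to 60 N. Pads are 19 mm wide; open, the fingers measure 117 mm over their backs; the gripper's body (75 mm by 190 mm) begins 51 mm behind the grasp point.
Start: joints at [-76.633, 30.224, 82.088, -0, 67.689, -10.227], TCP at [0.25, -0.573, 0.248] pointing down, gripper open.
Joint ranges: [-176.69, 176.69], [-43.24, 126.21], [12.49, 139.97], [-82, 262], [0, 151.66], [-163.58, 163.58]. Speed limits (degrees/s): [159.86, 159.86, 180, 180, 180, 180].

## Interface

Orientations are given as a 3x3 rotation matrix whose columns are the frame's x, y, z axes.
In Python, from rig import * gives the robot as it stands.
- The arm moves only by the tool play_rows, never from a script. Its argument "commands" is a list of rows, each a list of 2 entries, a list of its own where there are three numbers: the shift along the world's x, y, z in m, then the turn, a rotation vector about the world's x, y, z in rad. A call has 1 to 10 rows; each row is the pose to reach, as a shift and turn from the pose commanded when the call began; what a row does not reach only later rows make up. A row lasts 1/8 s, in which the tool goes at most 62.5 mm and 10.7 degrees, less where a joint would pass 70% of its speed; a pose out of reach is approached as far as the arm can. A call with a gripper value outside its range is refused whole. "gripper" is the finger opening in m, from 0 to 0.087, set as the call begins (left out, the last holds). The fingers move at their own pace and stop on an object; the grip force is fixed at half the most. Time passes only in rows, so rows that repeat a pose let the fingers close. It gives the time, the measured TCP pose, the force and the opening at its end, in the units of the state.
- read_state(): the state, without advancing time (a new reading comes with each control period).
- capture(name): name is "scene" or "top" or "wrist"; returns a dict with "frame" (384x512x3 uint8, red, green, blue), "depth" (384x512 float32, m along the optical axis (not along the pixel's ray), 0 where there is no reading), "mtx" (3x3 intrinsics, pixels), "cam_to_world" (4x4, takes a point from camera to world coordinates); the wrist camera has in their place "hand_eye" (4x4, takes a point from camera to tool coordinates, whose origin is the TCP and whose axes are the tool frame's). Camera axes: x right, y down, z forward; pixel columns grow to the right and rows downward; lengths in m; the calibration is good to about 2 mm. A picture is of the moment at which its call begins: read the wrist's pose just before it.
- hand_in(): hands the job in, once; it reports no verdict.
The state is a dict: "time_s": time; "joint_positions": joint angles; "qvel": joint speeds; "tau": joint torques, N m; "position": TCP position; "tcp_rot": TCP orientation; "force": force on the tool from outside, world axes, zero at the start; "moment": the same for the moment, N m; "opening": opening from 0.0 (shut) to 1.0 (fully open).
Only numpy, scipy, OpenCV 4.12 (cv2) and the standard library are available. Lean on these libraries where they do the work, as an engineer would, in place of code of your own. Each camera call takes 0.05 s, during which the arm holds its last target. There are 200 camera calls.

## Task

Get the dry-block heater-shaker ready for a run: stand every sample block (aluminium, with tubes) upright in its bay and fill the places left over with plain brass blanks, so that all four places are taken. Then drive the orange wedge fully home into the last gap between the row and the sloping end wall, so that the row is pressed tight against the sprung copper plate, and push the keeper rod through the eyes of both lugs, over the wedge, until its handle is up to the lug. Keep the tubes upright and leave the glassware at the back alone.

Things in the scene. Friction and masses are not known exactly. Their poses are not given: they have to be found in the camera images.
- dryblock: dry-block heater-shaker, fixed: white housing 272 x 164 mm, sloping grey control panel at the near (-x) end. Origin under the housing's centre, on the bench; x runs along its bay from the wedge end (panel) to the copper plate, z up. Two steel lugs at x -87 mm, between y 55 and 65 mm on either side, tops z 163 mm
- bay (a point): centre of the bay's floor (heater frame x 10, y 0, z 50 mm; same axes), slippery. The bay takes one row of exactly four blocks along x between side rails: inner faces 43.5 mm either side, flared at the top, 42 mm high. The unpressed copper plate's face is at x +84 mm from this point; four blocks pushed up to it reach back to x -84 mm
- wedge_home (a point): where the centre of the wedge's grip head is when the wedge is fully home (heater frame: x -87, y 0 +-13, z 125 mm; same axes). The sloping end wall's face is at x -94 mm (heater frame) at its top, z 107 mm, and x -83 mm at z 53 mm: 0.2 mm per mm, like the wedge. Going in, the wedge first binds 25 mm above home
- keeper_line (a point): half-way between the two lugs on the common axis of their eyes (heater frame: x -87, y 0, z 151 mm; same axes, eye axis = y). Each lug is 10 mm thick, outer faces 65 mm from this point, with a round eye of 14 mm. Home, the wedge's head ends 4 mm below the rod
- contact_plate (a joint): how far the spring-loaded copper plate at the bay's far end is pushed in, m: 0 free, 0.008 at its stop, 2.2 N per mm. With four blocks in the bay and the wedge fully home it is pushed in 4 to 5 mm; with a place empty it is not pushed
- wedge_head (a point): orange plastic wedge, tip down in a wooden stand. This point: centre of its grip head, 30 (x) x 40 (y) x 36 mm (z); grip across y. Under it a lip 60 mm wide (upper face 12 mm below the point) lands on the end wall's top; then the body, 54 mm long, 60 wide: plumb face at x +18 mm, to face the blocks; sloping face on -x, 14 mm thick low down; bevelled nose 8 mm thick at its end, 72 mm below the point, 10 mm to +x
- wedge: the wedge again; origin under the middle of its tip. Low-friction plastic: about 8 to 18 N of push drives it home, and it stays by friction
- wedge_stand: wooden stand fixed to the bench, 58 x 98 x 40 mm, origin under its centre, with a slot 25 x 68 mm, 32 mm deep, in which the wedge stands; lift the wedge straight up
- rod_handle (a point): keeper rod: red handle 60 mm (x) x 14 mm (y) x 20 mm (z); this point is the handle's centre, x points towards the rod's tip. A straight steel shank of 8 mm runs from the handle's front (30 mm ahead) for 150 mm along x, round-ended. Lies on the bench, this point 10 mm up
- rod_mid (a point): the middle of the keeper rod's shank, 105 mm ahead of the handle's centre; same axes
- keeper_rod: the keeper rod again; origin under the handle's centre
- flask: glass conical flask with pink liquid, 84 mm wide, 125 mm tall, a bystander at the back; origin under its centre
- tall_cylinder: glass measuring cylinder, 55 mm foot, 189 mm tall, a bystander at the back; origin under its centre
- block_blue_tab (a point): sample block, aluminium with eight tubes with blue caps and a black lifting tab. Block 42 (x) x 76 (y) x 42 mm (z), upright; tab on its middle 24 (x) x 14 (y) x 50 mm tall. This point: the tab's centre, 67 mm above the block's underside, so 67 mm above the bay's floor when seated; block x along the heater's x, either way round. 0.18 to 0.33 kg; may be absent
- block_red_tab (a point): sample block, aluminium with eight tubes with red caps and a black lifting tab. Block 42 (x) x 76 (y) x 42 mm (z), upright; tab on its middle 24 (x) x 14 (y) x 50 mm tall. This point: the tab's centre, 67 mm above the block's underside, so 67 mm above the bay's floor when seated; block x along the heater's x, either way round. 0.18 to 0.33 kg; may be absent
- block_yellow_tab (a point): sample block, aluminium with eight tubes with yellow caps and a black lifting tab. Block 42 (x) x 76 (y) x 42 mm (z), upright; tab on its middle 24 (x) x 14 (y) x 50 mm tall. This point: the tab's centre, 67 mm above the block's underside, so 67 mm above the bay's floor when seated; block x along the heater's x, either way round. 0.18 to 0.33 kg; may be absent
- block_green_tab (a point): sample block, aluminium with eight tubes with green caps and a black lifting tab. Block 42 (x) x 76 (y) x 42 mm (z), upright; tab on its middle 24 (x) x 14 (y) x 50 mm tall. This point: the tab's centre, 67 mm above the block's underside, so 67 mm above the bay's floor when seated; block x along the heater's x, either way round. 0.18 to 0.33 kg; may be absent
- blank_a_tab (a point): blank block, plain solid brass without tubes, grey steel lifting tab. Block 42 (x) x 76 (y) x 42 mm (z), upright; tab on its middle 24 (x) x 14 (y) x 50 mm tall. This point: the tab's centre, 67 mm above the block's underside, so 67 mm above the bay's floor when seated; block x along the heater's x, either way round. 0.18 to 0.33 kg
- blank_b_tab (a point): blank block, plain solid brass without tubes, grey steel lifting tab. Block 42 (x) x 76 (y) x 42 mm (z), upright; tab on its middle 24 (x) x 14 (y) x 50 mm tall. This point: the tab's centre, 67 mm above the block's underside, so 67 mm above the bay's floor when seated; block x along the heater's x, either way round. 0.18 to 0.33 kg
Mind the look-alikes: they are no part of the job. What is shaped like the part that bears blank_a_tab but pink or purple is not meant.

How it is judged (in metres and radians):
On the way, in this order (a step that is already met when the one before it is completed fails the run):
1. every sample block stands seated in the bay (x of block_blue_tab in the frame of dryblock between -0.067 and 0.087 m and y of block_blue_tab in the frame of dryblock between -0.009 and 0.009 m and z of block_blue_tab in the frame of dryblock between 0.111 and 0.123 m and angle between each of block_blue_tab, block_red_tab, block_yellow_tab, block_green_tab's own z axis and vertical below 0.12 rad and x of block_red_tab in the frame of dryblock between -0.067 and 0.087 m and y of block_red_tab in the frame of dryblock between -0.009 and 0.009 m and z of block_red_tab in the frame of dryblock between 0.111 and 0.123 m and x of block_yellow_tab in the frame of dryblock between -0.067 and 0.087 m and y of block_yellow_tab in the frame of dryblock between -0.009 and 0.009 m and z of block_yellow_tab in the frame of dryblock between 0.111 and 0.123 m and x of block_green_tab in the frame of dryblock between -0.067 and 0.087 m and y of block_green_tab in the frame of dryblock between -0.009 and 0.009 m and z of block_green_tab in the frame of dryblock between 0.111 and 0.123 m), for 0.2 s.
2. the wedge is home and the contact plate pressed in (z of wedge_head in the frame of dryblock below 0.1305 m and x of wedge_head in the frame of dryblock between -0.097 and -0.077 m and y of wedge_head in the frame of dryblock between -0.02 and 0.02 m and angle between wedge_head's own z axis and vertical below 0.1 rad and value of joint contact_plate above 0.0025 m), for 0.2 s.
3. the keeper rod is through both eyes (y of rod_mid in the frame of keeper_line between -0.016 and 0.016 m and z of rod_mid in the frame of keeper_line between -0.008 and 0.008 m and x of rod_mid in the frame of keeper_line between -0.008 and 0.008 m and angle between the x axis of rod_mid and the y axis of dryblock, either way round below 0.12 rad), for 0.2 s.
At the end, for the whole second after the job is handed in: All present sample blocks upright on the bay floor (6 mm in height, 9 mm sideways); wedge upright, within 5.5 mm of home; contact plate pressed in over 2.5 mm (needs four blocks); rod through both eyes, shank middle within 16 mm of the lugs' middle; wedge and rod at rest (all of step 1 and all of step 2 and all of step 3 and linear speed of each of wedge, keeper_rod below 0.02 m/s); the robot touches nothing.
It fails at once if a sample block is tipped over (more than 45 degrees) (angle between any of block_blue_tab, block_red_tab, block_yellow_tab, block_green_tab's own z axis and vertical above 0.79 rad).
It fails at once if the glass flask or the measuring cylinder at the back is moved more than 4 cm (distance of any of flask, tall_cylinder from where it was at the start of the episode above 0.04 m).
Of block_blue, block_red, block_yellow, block_green only 2 to 4 are there at a start; the rules pass over those that are not, and their reading is None.
At some moment in a run one of block_blue, block_red, block_yellow, block_green, blank_a, blank_b may be knocked a few centimetres aside while the robot is not near it.
It also fails if it takes over 200 s, if anything falls off the work surface, if the arm or the gripper's body presses on something with over 40 N, if the wrist force passes 120 N, or if a joint passes its speed limit or range.

## Working session

There is one attempt and no reset: what is moved stays moved. The work goes in short steps, Python scripts to look and compute and a tool call to move; the robot and the scene stay as the last step left them, time stands still between calls to the robot, and variables do not carry over. Pictures are saved under pics/ and viewed, about 12 in all and at most 16, crops included, and the job is handed in when it is done.

Besides the shell and the picture viewer there is one more tool, called after "Call:" as name(argument=value, ...) on one line, values as JSON. play_rows: Moves the arm, as the interface text tells. Its arguments: {"type":"object","properties":{"commands":{"type":"array"},"gripper":{"type":"number"}},"required":["commands"]}

```bash
mkdir -p pics; ls; python3 - <<'E'
from rig import *
import cv2,numpy as np
for n in ["scene","top"]:
    c=capture(n); cv2.imwrite(f"pics/{n}0.png",c["frame"][:,:,::-1]); np.savez(f"{n}0.npz",**c)
    print(n,c["mtx"].round(1).tolist(),c["cam_to_world"].round(3).tolist())
print(read_state())
E
```

```text
pics
scene [[398.9, 0.0, 255.7], [0.0, 398.9, 190.0], [0.0, 0.0, 1.0]] [[-0.894, -0.285, 0.347, 0.095], [-0.449, 0.572, -0.687, 0.895], [-0.002, -0.77, -0.639, 0.967], [0.0, 0.0, 0.0, 1.0]]
top [[395.1, 0.0, 252.2], [0.0, 395.1, 191.8], [0.0, 0.0, 1.0]] [[0.002, -0.997, 0.073, 0.436], [-1.0, -0.001, 0.008, -0.015], [-0.008, -0.073, -0.997, 1.474], [0.0, 0.0, 0.0, 1.0]]
{'time_s': 0.1, 'joint_positions': array([-7.66346596e+01,  3.02730348e+01,  8.21489344e+01,  6.07945177e-04,
        6.76911255e+01, -1.02281601e+01]), 'qvel': array([ 0.05563257, -0.06646063, -0.12266219,  0.06241909,  0.00050457,
       -0.06319248]), 'tau': array([ 9.95562630e-06, -4.40986061e+01, -1.77150089e+01,  6.34050323e-02,
        5.33802656e-02, -6.91568266e-05]), 'position': array([ 0.25002913, -0.57213573,  0.24667656]), 'tcp_rot': array([[ 4.00240946e-01, -4.46729054e-04,  9.16409835e-01],
       [-9.16407889e-01,  1.92268293e-03,  4.00241033e-01],
       [-1.94076485e-03, -9.99998052e-01,  3.60150408e-04]]), 'force': array([ 0.03705611, -0.64417276, -0.20170239]), 'moment': array([-0.0113634 ,  0.01339062, -0.0040978 ]), 'opening': 1.000275963934059}
```

View pics/scene0.png

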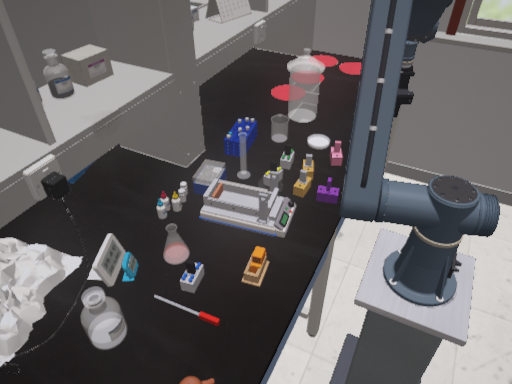

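View pics/top0.png

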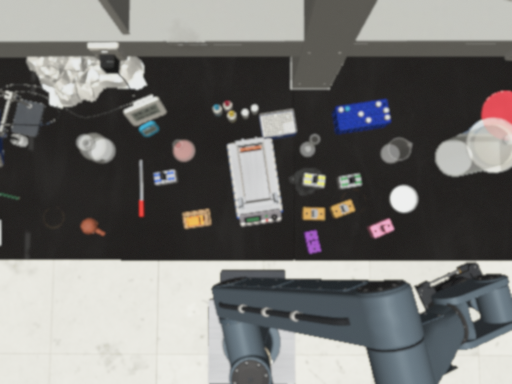

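```bash
cat > h.py <<'E'
import numpy as np,cv2
def cloud(c):
    K=c["mtx"];T=c["cam_to_world"];d=c["depth"]
    v,u=np.mgrid[:384,:512]
    p=np.stack([(u-K[0,2])/K[0,0]*d,(v-K[1,2])/K[1,1]*d,d],-1)
    P=p@T[:3,:3].T+T[:3,3]; P[d==0]=np.nan
    return P
E
python3 - <<'E'
import numpy as np,cv2
from h import *
t=dict(np.load("top0.npz"));s=dict(np.load("scene0.npz"))
P=cloud(t)
f=t["frame"][:,:,::-1]
a=cv2.resize(f[120:260,130:270],None,fx=4,fy=4,interpolation=cv2.INTER_CUBIC)
b=cv2.resize(f[120:260,270:410],None,fx=4,fy=4,interpolation=cv2.INTER_CUBIC)
img=np.hstack([a,b]);img=cv2.resize(img,(800,400));
cv2.imwrite("pics/a.png",img)
s1=cv2.resize(s["frame"][100:340,140:360,::-1],None,fx=2.5,fy=2.5,interpolation=cv2.INTER_CUBIC);cv2.imwrite("pics/b.png",s1)
print("table z",np.nanmedian(P[240:255,100:250,2]))
m=((P[...,2]>0.03)&(P[...,0]<0.75)&(P[...,0]>0.2)).astype(np.uint8); m[250:]=0
n,l,st,_=cv2.connectedComponentsWithStats(m,connectivity=8)
for i in range(1,n):
    if st[i,4]<25:continue
    q=P[l==i];r,ang=None,None
    k=(q[:,2]<0.047)
    rect=cv2.minAreaRect(q[:,:2].astype(np.float32)*1000)
    print(i,st[i].tolist(),"rect",np.round(rect[0],0),np.round(rect[1],0),round(rect[2],1),"zmax",q[:,2].max().round(3),"col",f[l==i].mean(0)[::-1].round(0))
E
```

```text
table z 0.0015724081960254432
1 [439, 120, 73, 55, 3135] rect [ 671. -738.] [138. 161.] 87.9 zmax 0.335 col [193. 189. 183.]
2 [0, 129, 25, 16, 163] rect [734. 864.] [41. 33.] 88.0 zmax 0.157 col [122. 122. 119.]
4 [77, 133, 37, 30, 818] rect [696. 551.] [84. 96.] 66.6 zmax 0.183 col [171. 172. 168.]
5 [228, 133, 55, 93, 3816] rect [588. -31.] [317. 202.] 7.8 zmax 0.169 col [189. 188. 186.]
6 [305, 134, 15, 17, 145] rect [ 706. -210.] [30. 31.] 87.6 zmax 0.196 col [117. 116. 113.]
7 [382, 138, 30, 25, 373] rect [ 690. -519.] [78. 77.] 62.4 zmax 0.108 col [106. 105. 101.]
8 [173, 140, 20, 20, 304] rect [698. 249.] [62. 73.] 74.1 zmax 0.134 col [180. 144. 138.]
11 [154, 170, 23, 15, 254] rect [597. 315.] [43. 77.] 8.6 zmax 0.099 col [134. 143. 164.]
12 [303, 173, 23, 14, 251] rect [ 587. -228.] [76. 42.] 82.9 zmax 0.099 col [178. 179. 144.]
13 [338, 173, 24, 15, 254] rect [ 584. -359.] [42. 78.] 9.1 zmax 0.1 col [135. 153. 139.]
14 [331, 200, 24, 18, 253] rect [ 482. -330.] [42. 77.] 20.7 zmax 0.098 col [187. 158. 109.]
15 [303, 207, 22, 13, 249] rect [ 465. -226.] [77. 41.] 86.9 zmax 0.096 col [190. 159. 108.]
17 [183, 210, 26, 16, 294] rect [445. 201.] [48. 88.] 8.4 zmax 0.107 col [208. 163.  99.]
18 [81, 218, 17, 16, 197] rect [418. 589.] [54. 56.] 31.7 zmax 0.064 col [149.  88.  67.]
19 [370, 219, 24, 19, 265] rect [ 413. -470.] [42. 77.] 23.9 zmax 0.098 col [208. 148. 171.]
20 [305, 230, 16, 20, 235] rect [ 366. -220.] [72. 42.] 12.3 zmax 0.099 col [147.  84. 175.]
```

View pics/a.png

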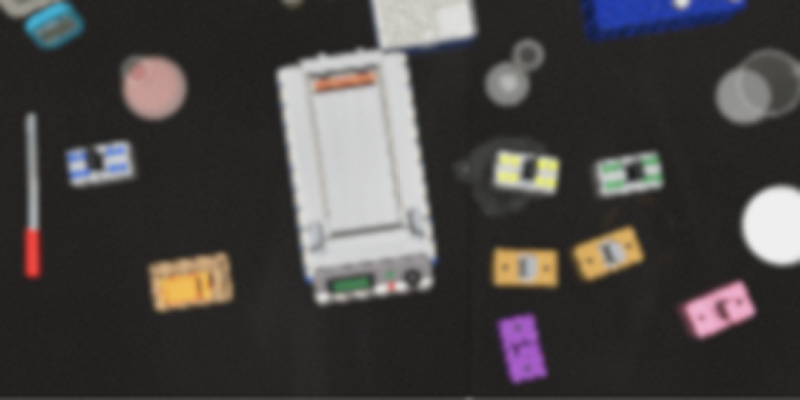

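View pics/b.png

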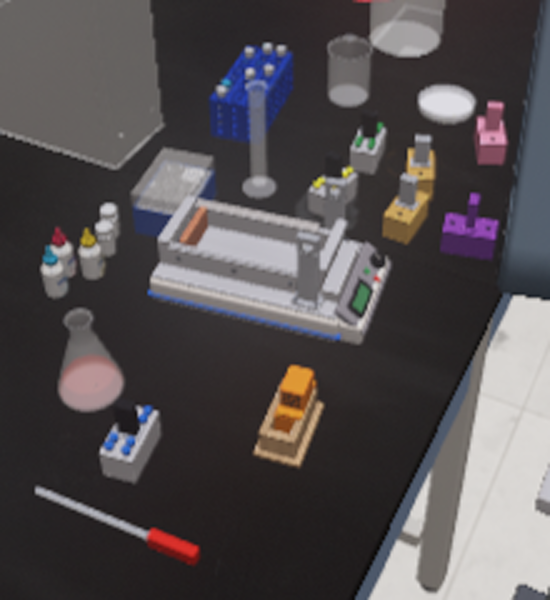

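Call:
play_rows(commands=[[[0.06,0.09,0.06],[0,0,-0.1]],[[0.1,0.15,0.12],[0,0,-0.2]],[[0.15,0.2,0.17],[0,0,-0.28]],[[0.2,0.25,0.2],[0,0,-0.28]],[[0.2,0.29,0.2],[0,0,-0.28]],[[0.2,0.29,0.2],[0,0,-0.28]],[[0.2,0.29,0.2],[0,0,-0.28]],[[0.2,0.29,0.2],[0,0,-0.28]]])

```text
time_s: 1.1
position: [0.4512, -0.281, 0.4486]
tcp_rot: [[0.135, 0.002, 0.991], [-0.991, -0.002, 0.135], [0.002, -1.0, 0.001]]
force: [0.2, -0.2, 0.4]
opening: 0.999
```

```bash
cat >> h.py <<'E'
def wrist(tag=None):
    import rig
    s=rig.read_state(); c=rig.capture("wrist")
    T=np.eye(4);T[:3,:3]=s["tcp_rot"];T[:3,3]=s["position"]
    c["cam_to_world"]=T@c["hand_eye"]
    if tag: cv2.imwrite(f"pics/{tag}.png",c["frame"][:,:,::-1]); np.savez(f"{tag}.npz",**c)
    return c,s
def blobs(c,zlo,amin=60):
    P=cloud(c);f=c["frame"]
    m=(P[...,2]>zlo).astype(np.uint8)
    n,l,st,_=cv2.connectedComponentsWithStats(m)
    for i in range(1,n):
        if st[i,4]<amin: continue
        q=P[l==i];r=cv2.minAreaRect(q[:,:2].astype(np.float32)*1000)
        print(i,st[i].tolist(),"rect",np.round(r[0],1),np.round(r[1],1),round(r[2],1),"z",np.percentile(q[:,2],[5,50,95]).round(3),"col",f[l==i].mean(0).round())
E
python3 - <<'E'
from h import *
c,s=wrist("w1")
print(s["position"],s["tcp_rot"].round(3).tolist(),c["hand_eye"].round(3).tolist(),c["mtx"].tolist())
blobs(c,0.03);print("tabs");blobs(c,0.075,30)
E
```

```text
[ 0.45118566 -0.2810385   0.448638  ] [[0.135, 0.002, 0.991], [-0.991, -0.002, 0.135], [0.002, -1.0, 0.001]] [[1.0, -0.0, 0.001, -0.0], [-0.001, -0.262, 0.965, -0.137], [-0.0, -0.965, -0.262, 0.073], [0.0, 0.0, 0.0, 1.0]] [[292.5732844419633, 0.0, 254.74945696499125], [0.0, 292.5732844419633, 191.8434157250512], [0.0, 0.0, 1.0]]
1 [25, 0, 140, 146, 14670] rect [549.5 -20. ] [238.2 159.5] 8.0 z [0.04  0.051 0.136] col [171. 167. 173.]
3 [388, 0, 79, 56, 2600] rect [ 690.1 -517.3] [78.9 76.3] 77.5 z [0.035 0.07  0.1  ] col [103.  98. 100.]
4 [498, 37, 14, 61, 600] rect [ 656.4 -698.6] [101.1  23.8] 19.9 z [0.031 0.041 0.056] col [200. 196. 202.]
5 [210, 52, 48, 38, 1151] rect [ 588.3 -226.6] [76.3 42.1] 82.4 z [0.04  0.043 0.092] col [185. 182. 149.]
6 [286, 70, 44, 27, 1127] rect [ 585.7 -357.5] [42.1 75.9] 9.5 z [0.04  0.044 0.092] col [137. 158. 147.]
7 [0, 105, 20, 26, 405] rect [453.7 174.1] [44.3 31.2] 7.3 z [0.032 0.039 0.048] col [158. 115.  79.]
8 [261, 123, 44, 32, 960] rect [ 484.5 -329.5] [42.3 75.7] 20.8 z [0.04  0.042 0.092] col [207. 168. 108.]
9 [204, 126, 43, 30, 961] 
[... 662 characters left out ...]
26.6] [14.3 23.7] 82.8 z [0.084 0.091 0.093] col [59. 57. 60.]
4 [308, 72, 10, 17, 162] rect [ 585.3 -357. ] [24.  13.1] 10.8 z [0.082 0.091 0.093] col [47. 46. 50.]
5 [280, 133, 11, 16, 131] rect [ 484.5 -329.2] [23.7 13.7] 20.5 z [0.081 0.091 0.093] col [176. 173. 183.]
6 [218, 136, 10, 15, 130] rect [ 466.4 -224.3] [14.  24.1] 89.1 z [0.083 0.091 0.092] col [180. 176. 185.]
7 [350, 184, 12, 16, 147] rect [ 414.1 -467.8] [24.  13.4] 22.7 z [0.077 0.091 0.093] col [197. 126. 159.]
8 [206, 194, 15, 11, 132] rect [ 366.2 -219.2] [13.6 23.7] 14.3 z [0.079 0.091 0.093] col [127.  60. 162.]
9 [0, 219, 512, 165, 70582] rect [ 457.  -280.2] [ 66.7 167.3] 7.7 z [0.486 0.522 0.542] col [42. 40. 41.]
```

View pics/w1.png

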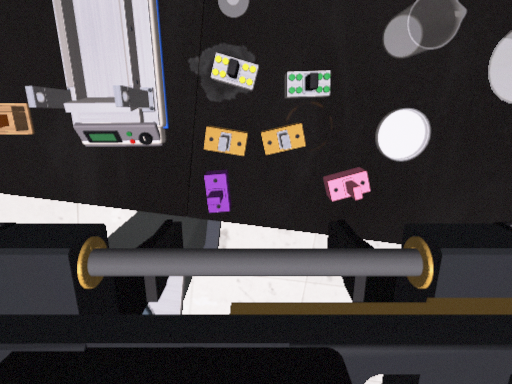

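Call:
play_rows(commands=[[[0.03,0.05,0.0],[0,0,0]],[[0.06,0.1,0.0],[0,0,0]],[[0.09,0.15,0],[0,0,0]],[[0.12,0.2,0],[0,0,0]],[[0.14,0.23,0.0],[0,0,0]],[[0.14,0.25,0.0],[0,0,0]],[[0.14,0.25,0.0],[0,0,0]],[[0.14,0.25,0.0],[0,0,0]],[[0.14,0.25,0.0],[0,0,0]]])

```text
time_s: 2.28
position: [0.5897, -0.0342, 0.4477]
tcp_rot: [[0.129, 0.0, 0.992], [-0.992, -0.001, 0.129], [0.001, -1.0, -0.0]]
force: [0.4, -0.3, 0.4]
opening: 1.0
```

```bash
python3 - <<'E'
from h import *
c,s=wrist("w2")
print(s["position"])
P=cloud(c);z=P[...,2]
def rect(m,name):
    n,l,st,_=cv2.connectedComponentsWithStats(m.astype(np.uint8))
    for i in range(1,n):
        if st[i,4]<40 : continue
        q=P[l==i]
        if np.median(q[:,2])>0.3: continue
        r=cv2.minAreaRect(q[:,:2].astype(np.float32)*1000);print(name,st[i].tolist(),np.round(r[0],1),np.round(r[1],1),round(r[2],1),np.median(q[:,2]).round(4))
rect((z>.155)&(z<.17),"lug")
rect((z>.03)&(z<.3),"all")
rect((z>.04)&(z<.053),"floor")
rect((z>.085)&(z<.1),"rails")
rect((z>.1)&(z<.115),"wall")
f=c["frame"].astype(int); cop=(f[...,0]>f[...,2]+35)&(z>.05)&(z<.3); rect(cop,"copper")
w1=dict(np.load("w1.npz"));Q=cloud(w1)
for n,ctr in dict(y=(.588,-.2266),g=(.5857,-.3575),b=(.4664,-.224)).items():
    d=np.hypot(Q[...,0]-ctr[0],Q[...,1]-ctr[1])<.042
    print(n,np.histogram(Q[d][:,2],bins=[.036,.04,.044,.048,.052,.056,.06,.07,.08,.088,.092,.1]))
E
```

```text
[ 0.58972791 -0.03423939  0.44772215]
lug [380, 86, 12, 20, 84] [ 707.1 -199.9] [25.  10.2] 5.1 0.1625
lug [394, 87, 9, 17, 86] [ 710.  -215.9] [20.9  7.9] 17.5 0.164
lug [276, 202, 7, 20, 133] [520.5 -81. ] [28.7  9.2] 8.3 0.1623
lug [197, 204, 9, 19, 137] [503.4  37.2] [28.4 10.5] 8.5 0.1622
all [0, 0, 45, 25, 823] [771.9 373.2] [16.3 63.1] 27.2 0.0519
all [198, 0, 20, 14, 217] [818.8  72.4] [15.4 31. ] 9.8 0.0468
all [231, 0, 15, 10, 109] [827.9  23.5] [ 8.5 23. ] 10.9 0.0478
all [194, 3, 156, 228, 19174] [631.2 -51. ] [390.2 254.9] 8.2 0.0582
all [425, 10, 87, 65, 5075] [ 818.  -377.6] [ 88.2 144.2] 8.7 0.0742
all [55, 46, 66, 43, 1941] [699.8 249.8] [58.7 69.8] 57.0 0.0748
all [351, 82, 63, 26, 1139] [ 707.8 -208.1] [31.7 32.1] 41.6 0.1589
all [38, 110, 51, 26, 1109] [599.2 316.5] [42.  75.8] 9.1 0.0464
all [498, 115, 14, 36, 362] [ 683.8 -489.6] [64.8 21. ] 15.6 0.0418
all [332, 151, 47, 32, 937] [ 588.3 -226.2] [76.7 42.1] 82.3 0.0451
all [400, 165, 46, 25, 1008] [ 586.1 -357.1] [42.1 77.5] 10.2 0.0478
all [101, 196, 50, 36, 1376] [448.1 203.5] [47.8 88.7] 7.8 0.0609
all [373,
[... 2760 characters left out ...]
per [215, 85, 49, 8, 386] [695.4   6.8] [ 9.7 82.3] 7.7 0.0894
copper [366, 162, 12, 8, 43] [ 598.5 -244.5] [36.8  9.6] 70.9 0.0514
copper [101, 206, 38, 26, 782] [440.8 202.5] [33.1 61.3] 7.8 0.0845
y (array([ 46, 537,  73, 250,  43,   6,  12,  14,  10, 108,  37]), array([0.036, 0.04 , 0.044, 0.048, 0.052, 0.056, 0.06 , 0.07 , 0.08 ,
       0.088, 0.092, 0.1  ]))
g (array([ 53, 524,  67, 216,  60,   1,  20,  16,  17,  95,  49]), array([0.036, 0.04 , 0.044, 0.048, 0.052, 0.056, 0.06 , 0.07 , 0.08 ,
       0.088, 0.092, 0.1  ]))
b (array([ 70, 683,  44,   2,   4,   1,  11,  10,  10,  91,  25]), array([0.036, 0.04 , 0.044, 0.048, 0.052, 0.056, 0.06 , 0.07 , 0.08 ,
       0.088, 0.092, 0.1  ]))
```

View pics/w2.png

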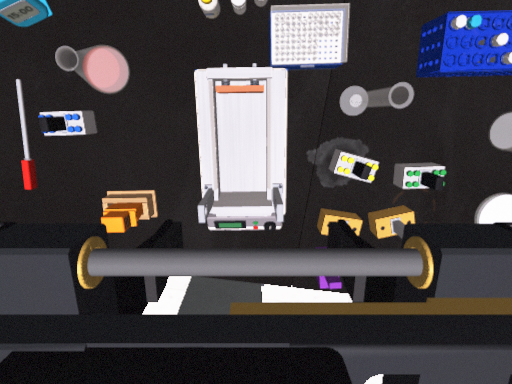

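Call:
play_rows(commands=[[[0,-0.06,0],[0,0,0.04]],[[0,-0.12,-0.0],[0,0,0.04]],[[-0.002,-0.18,-0.03],[0,0,0.04]],[[-0.004,-0.23,-0.06],[0,0,0.04]],[[-0.004,-0.28,-0.1],[0,0,0.04]],[[-0.004,-0.31,-0.15],[0,0,0.04]],[[-0.004,-0.323,-0.2],[0,0,0.04]],[[-0.004,-0.323,-0.25],[0,0,0.04]],[[-0.004,-0.323,-0.27],[0,0,0.04]],[[-0.004,-0.323,-0.27],[0,0,0.04]]], gripper=0.04)

```text
time_s: 3.58
position: [0.5846, -0.3557, 0.1752]
tcp_rot: [[0.17, -0.004, 0.985], [-0.985, 0.003, 0.17], [-0.004, -1.0, -0.003]]
force: [0.4, -0.2, 0.9]
opening: 0.457
```

```bash
python3 - <<'E'
from h import *
c,s=wrist("w3")
print(s["position"],s["tcp_rot"].round(3).tolist(),s["opening"])
blobs(c,0.03);print("tabs");blobs(c,0.08,30)
E
```

```text
[ 0.58463384 -0.35565901  0.17524195] [[0.17, -0.004, 0.985], [-0.985, 0.003, 0.17], [-0.004, -1.0, -0.003]] 0.45696975874002305
1 [27, 0, 100, 41, 2134] rect [ 704.3 -215.5] [12.4 25.8] 67.4 z [0.036 0.079 0.118] col [180. 175. 175.]
2 [406, 44, 106, 118, 7853] rect [ 689.4 -515.4] [76.8 75.6] 80.4 z [0.034 0.062 0.099] col [177. 172. 174.]
3 [75, 131, 93, 66, 4195] rect [ 587.8 -227. ] [76.2 42.6] 82.5 z [0.037 0.049 0.092] col [181. 179. 153.]
4 [218, 166, 80, 55, 3634] rect [ 585.4 -357.6] [42.  75.8] 9.4 z [0.04  0.044 0.092] col [185. 211. 197.]
5 [0, 207, 512, 177, 73980] rect [ 532.7 -275.1] [154.2 344.9] 9.8 z [0.221 0.247 0.269] col [78. 75. 76.]
tabs
1 [27, 0, 70, 25, 1028] rect [ 700.1 -215.5] [ 8.  22.5] 45.8 z [0.082 0.1   0.122] col [145. 139. 138.]
3 [438, 44, 74, 118, 2164] rect [ 685.9 -505.8] [79.4 55.9] 23.5 z [0.081 0.092 0.1  ] col [200. 195. 197.]
5 [82, 158, 28, 34, 743] rect [ 587.9 -227. ] [14.6 24.1] 81.3 z [0.082 0.091 0.092] col [66. 63. 67.]
6 [249, 189, 18, 32, 560] rect [ 585.4 -357.5] [24.1 13.8] 9.6 z [0.085 0.091 0.092] col [86. 83. 90.]
7 [0, 219, 512, 165, 73251] rect [ 557.7 -360.7] [134.2 168. ] 9.9 z [0.222 0.247 0.269] col [77. 74. 75.]
```

Call:
play_rows(commands=[[[0.001,-0.001,-0.03],[0,0,-0.004]],[[0.001,-0.001,-0.06],[0,0,-0.004]],[[0.001,-0.001,-0.086],[0,0,-0.004]],[[0.001,-0.001,-0.086],[0,0,-0.004]],[[0.001,-0.001,-0.086],[0,0,-0.004]]])

```text
time_s: 4.25
position: [0.5884, -0.3579, 0.0938]
tcp_rot: [[0.167, 0.003, 0.986], [-0.986, -0.003, 0.167], [0.003, -1.0, 0.003]]
force: [1.3, 0.1, 0.1]
opening: 0.463
```

Call:
play_rows(commands=[[[0,0,0],[0,0,0]],[[0,0,0],[0,0,0]],[[0,0,0],[0,0,0]],[[0,0,0],[0,0,0]],[[0,0,0.02],[0,0,0]],[[0,0,0.06],[0,0,0]],[[0,0,0.11],[0,0,0]],[[0,0,0.15],[0,0,0]],[[0,0,0.15],[0,0,0]]], gripper=0.0)

```text
time_s: 5.38
position: [0.5891, -0.3581, 0.2468]
tcp_rot: [[0.167, 0.008, 0.986], [-0.986, -0.006, 0.167], [0.007, -1.0, 0.006]]
force: [0.5, -0.7, -2.1]
opening: 0.157
```

Call:
play_rows(commands=[[[-0.01,0.03,0.04],[0,0,-0.026]],[[-0.02,0.08,0.06],[0,0,-0.026]],[[-0.02,0.13,0.06],[0,0,-0.026]],[[-0.02,0.18,0.06],[0,0,-0.026]],[[0,0.23,0.06],[0,0,-0.026]],[[0.03,0.28,0.06],[0,0,-0.026]],[[0.06,0.32,0.06],[0,0,-0.026]],[[0.08,0.359,0.05],[0,0,-0.026]],[[0.08,0.359,0.02],[0,0,-0.026]],[[0.08,0.359,0.01],[0,0,-0.026]]])

```text
time_s: 6.62
position: [0.6644, 0.0034, 0.2471]
tcp_rot: [[0.143, -0.009, 0.99], [-0.99, 0.001, 0.143], [-0.003, -1.0, -0.009]]
force: [-0.4, 0.1, -2.6]
opening: 0.16
```

Call:
play_rows(commands=[[[0,0,0],[0,0,0]],[[0,0,0],[0,0,0]],[[0,0,0],[0,0,0]]])

```text
time_s: 7.0
position: [0.6677, 0.0016, 0.2529]
tcp_rot: [[0.14, 0.002, 0.99], [-0.99, -0.0, 0.14], [0.001, -1.0, 0.002]]
force: [0.4, -0.4, -2.5]
opening: 0.157
```

```bash
python3 - <<'E'
from h import *
c,s=wrist("w4")
print(s["position"],s["tcp_rot"].round(3).tolist(),s["force"])
f=c["frame"][:,:,::-1].copy();cv2.imwrite("pics/w4.png",f)
blobs(c,0.03)
E
```

```text
[0.66772248 0.001595   0.25287794] [[0.14, 0.002, 0.99], [-0.99, -0.0, 0.14], [0.001, -1.0, 0.002]] [ 0.42462495 -0.35036456 -2.53406882]
1 [151, 0, 23, 9, 126] rect [837.8 124.3] [ 5.1 21.1] 15.9 z [0.03  0.039 0.046] col [151. 145. 143.]
2 [278, 0, 25, 22, 448] rect [848.  -10.4] [15.7 25.6] 7.7 z [0.035 0.049 0.05 ] col [222. 219. 221.]
3 [193, 2, 31, 38, 892] rect [825.   72.8] [29.3 31.3] 32.9 z [0.035 0.05  0.078] col [212. 197. 132.]
4 [243, 2, 25, 32, 602] rect [836.   25.4] [25.3 25.6] 73.3 z [0.04  0.049 0.05 ] col [228. 226. 228.]
6 [0, 29, 512, 355, 98111] rect [647.8  32.2] [297.4 535.8] 17.9 z [0.05  0.32  0.346] col [92. 89. 89.]
8 [0, 84, 78, 62, 3732] rect [704.5 241.8] [70.4 44.9] 9.7 z [0.034 0.065 0.103] col [181. 140. 141.]
9 [415, 155, 97, 53, 2579] rect [ 708.5 -200.6] [13.7 26. ] 81.7 z [0.043 0.12  0.164] col [109. 104. 104.]
10 [0, 175, 35, 35, 1061] rect [602.5 296.5] [41.9 35.7] 8.6 z [0.032 0.041 0.051] col [143. 155. 188.]
```

View pics/w4.png

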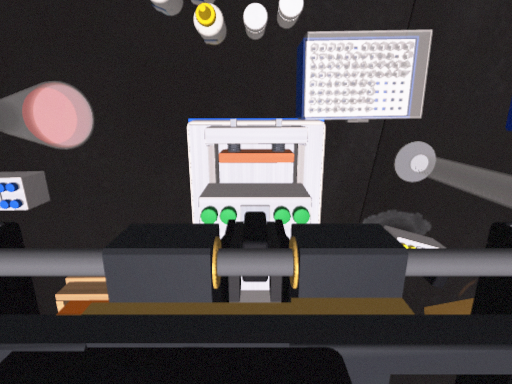

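Call:
play_rows(commands=[[[0.001,-0.001,-0.04],[0,0,0]],[[0.001,-0.001,-0.08],[0,0,0]],[[0.001,-0.001,-0.1],[0,0,0]],[[0.001,-0.001,-0.1],[0,0,0]],[[0.001,-0.001,-0.1],[0,0,0]],[[0.001,-0.001,-0.104],[0,0,0]],[[0.001,-0.001,-0.108],[0,0,0]],[[0.001,-0.001,-0.108],[0,0,0]]])

```text
time_s: 8.05
position: [0.6679, 0.0013, 0.1434]
tcp_rot: [[0.141, -0.0, 0.99], [-0.99, 0.0, 0.141], [-0.0, -1.0, -0.0]]
force: [-0.5, -0.4, -4.3]
opening: 0.155
```

Call:
play_rows(commands=[[[0,0,-0.001],[0,0,0]],[[0,0,-0.002],[0,0,0]],[[0,0,-0.002],[0,0,0]],[[0,0,-0.002],[0,0,0]]])

```text
time_s: 8.55
position: [0.6684, 0.0013, 0.1418]
tcp_rot: [[0.141, 0.001, 0.99], [-0.99, -0.0, 0.141], [0.0, -1.0, 0.001]]
force: [-0.2, 0.6, 0.0]
opening: 0.159
```

Call:
play_rows(commands=[[[0.002,0.0,0],[0,0,0]],[[0.004,0.0003,0],[0,0,0]],[[0.006,0.0005,0],[0,0,0]],[[0.006,0.0005,0],[0,0,0]],[[0.006,0.0005,0],[0,0,0]]])

```text
time_s: 9.18
position: [0.6736, 0.0017, 0.1419]
tcp_rot: [[0.141, -0.001, 0.99], [-0.99, -0.0, 0.141], [-0.0, -1.0, -0.001]]
force: [-4.9, 0.2, 5.5]
opening: 0.154
```

Call:
play_rows(commands=[[[-0.002,0,0],[0,0,0]],[[-0.002,0,0],[0,0,0]],[[-0.002,0,0],[0,0,0]],[[-0.002,0,0.03],[0,0,0]],[[-0.002,0,0.08],[0,0,0]],[[-0.01,-0.02,0.13],[0,0,0]],[[-0.03,-0.06,0.16],[0,0,0]],[[-0.05,-0.1,0.17],[0,0,0]],[[-0.07,-0.14,0.17],[0,0,-0.1]],[[-0.088,-0.19,0.17],[0,0,-0.2]]], gripper=0.04)

```text
time_s: 10.42
position: [0.5858, -0.189, 0.312]
tcp_rot: [[-0.06, 0.002, 0.998], [-0.998, -0.0, -0.06], [0.0, -1.0, 0.002]]
force: [-0.3, -0.7, 0.9]
opening: 0.46
```

Call:
play_rows(commands=[[[0,-0.02,-0.03],[0,0,-0.074]],[[0,-0.04,-0.07],[0,0,-0.074]],[[0,-0.04,-0.1],[0,0,-0.074]],[[0,-0.04,-0.12],[0,0,-0.074]],[[0,-0.04,-0.12],[0,0,-0.074]],[[0,-0.04,-0.12],[0,0,-0.074]]])

```text
time_s: 11.18
position: [0.587, -0.2286, 0.1924]
tcp_rot: [[-0.132, 0.002, 0.991], [-0.991, -0.001, -0.132], [0.001, -1.0, 0.002]]
force: [0.7, -0.4, 0.3]
opening: 0.461
```

```bash
python3 - <<'E'
from h import *
c,s=wrist("w5")
print(s["position"],s["tcp_rot"].round(3).tolist(),s["opening"])
blobs(c,0.03);print("tabs");blobs(c,0.08,30)
E
```

```text
[ 0.58696109 -0.22857266  0.19240028] [[-0.132, 0.002, 0.991], [-0.991, -0.001, -0.132], [0.001, -1.0, 0.002]] 0.4612303423555772
1 [0, 0, 512, 384, 105023] rect [ 591.1 -236.5] [521.7 283.7] 76.1 z [0.046 0.257 0.285] col [89. 85. 87.]
2 [507, 26, 5, 36, 110] rect [ 688.7 -480.7] [30.5  5.3] 4.7 z [0.03  0.032 0.035] col [173. 169. 175.]
3 [215, 164, 76, 50, 3237] rect [ 588.1 -226.7] [76.1 42. ] 82.3 z [0.04  0.043 0.092] col [197. 193. 161.]
tabs
1 [132, 0, 94, 72, 4301] rect [ 704.6 -207.9] [29.4 28.3] 39.6 z [0.107 0.163 0.189] col [123. 120. 127.]
2 [0, 62, 512, 322, 75610] rect [ 591.4 -165. ] [291.9 220.7] 80.5 z [0.205 0.263 0.286] col [55. 53. 54.]
3 [0, 102, 24, 55, 668] rect [670.4 -35.2] [17.8 44.9] 71.4 z [0.081 0.087 0.092] col [141. 137. 139.]
5 [245, 184, 16, 30, 468] rect [ 588.1 -226.7] [13.  24.1] 82.5 z [0.085 0.091 0.092] col [57. 55. 60.]
```

Call:
play_rows(commands=[[[0,0.002,-0.03],[0,0,0]],[[0,0.002,-0.06],[0,0,0]],[[0,0.002,-0.085],[0,0,0]],[[0,0.002,-0.101],[0,0,0]],[[0,0.002,-0.101],[0,0,0]],[[0,0.002,-0.101],[0,0,0]]])

```text
time_s: 11.98
position: [0.587, -0.2267, 0.0917]
tcp_rot: [[-0.132, 0.002, 0.991], [-0.991, -0.001, -0.132], [0.001, -1.0, 0.002]]
force: [0.0, -0.3, 0.1]
opening: 0.46
```

Call:
play_rows(commands=[[[0,0,0],[0,0,0]],[[0,0,0],[0,0,0]],[[0,0,0],[0,0,0]]], gripper=0.0)

```text
time_s: 12.35
position: [0.5863, -0.2263, 0.091]
tcp_rot: [[-0.132, 0.001, 0.991], [-0.991, -0.0, -0.132], [0.0, -1.0, 0.001]]
force: [-0.4, 0.8, -0.9]
opening: 0.204
```

Call:
play_rows(commands=[[[0,0,0.02],[0,0,0]],[[0,0,0.06],[0,0,0]],[[0,0,0.11],[0,0,0]],[[0,0.0,0.16],[0,0,0.1]],[[-0.0,0.03,0.18],[0,0,0.2]],[[0.0,0.08,0.18],[0,0,0.274]],[[0.01,0.13,0.18],[0,0,0.274]],[[0.025,0.18,0.18],[0,0,0.274]],[[0.037,0.222,0.18],[0,0,0.274]],[[0.037,0.222,0.17],[0,0,0.274]]])

```text
time_s: 13.6
position: [0.6236, -0.0007, 0.2605]
tcp_rot: [[0.146, 0.001, 0.989], [-0.989, 0.001, 0.146], [-0.001, -1.0, 0.001]]
force: [-0.4, 0.4, -2.4]
opening: 0.158
```

Call:
play_rows(commands=[[[0,0,0],[0,0,0]],[[0,0,0],[0,0,0]],[[0,0,0],[0,0,0]]])

```text
time_s: 13.98
position: [0.6232, -0.0055, 0.2607]
tcp_rot: [[0.14, 0.0, 0.99], [-0.99, -0.0, 0.14], [0.0, -1.0, 0.0]]
force: [0.4, 0.9, -2.6]
opening: 0.159
```

Call:
play_rows(commands=[[[0,-0.0005,-0.04],[0,0,0]],[[0,-0.0005,-0.08],[0,0,0]],[[0,-0.0005,-0.105],[0,0,0]],[[0,-0.0005,-0.115],[0,0,0]],[[0,-0.0005,-0.117],[0,0,0]],[[0,-0.0005,-0.119],[0,0,0]],[[0,-0.0005,-0.121],[0,0,0]],[[0,-0.0005,-0.121],[0,0,0]]])

```text
time_s: 14.98
position: [0.6235, -0.0053, 0.1447]
tcp_rot: [[0.141, 0.002, 0.99], [-0.99, -0.001, 0.141], [0.002, -1.0, 0.002]]
force: [-6.6, 0.1, 18.3]
opening: 0.158
```

Call:
play_rows(commands=[[[0.002,0.0003,0],[0,0,0]],[[0.004,0.0005,0],[0,0,0]],[[0.006,0.0008,0],[0,0,0]],[[0.006,0.0008,0],[0,0,0]],[[0.006,0.0008,0],[0,0,0]]])

```text
time_s: 15.6
position: [0.6272, -0.0048, 0.1449]
tcp_rot: [[0.142, -0.003, 0.99], [-0.99, -0.002, 0.142], [0.001, -1.0, -0.003]]
force: [-11.5, -1.9, 22.2]
opening: 0.157
```

Call:
play_rows(commands=[[[-0.003,-0.0003,0.002],[0,0,0]],[[-0.008,-0.001,0.003],[0,0,0]],[[-0.01,-0.0013,0.003],[0,0,0]],[[-0.01,-0.0013,0.003],[0,0,0]]])

```text
time_s: 16.1
position: [0.6222, -0.0058, 0.1447]
tcp_rot: [[0.141, 0.008, 0.99], [-0.99, -0.001, 0.141], [0.002, -1.0, 0.007]]
force: [2.0, -0.7, 7.0]
opening: 0.16
```

```bash
python3 - <<'E'
from h import *
c,s=wrist("w6")
print(s["position"],s["tcp_rot"].round(3).tolist(),s["force"])
P=cloud(c);H=np.array([.5981,-.0096]);a=np.radians(8.1);R=np.array([[np.cos(a),-np.sin(a)],[np.sin(a),np.cos(a)]])
L=(P[...,:2]-H)@R
m=(P[...,2]>.03)&(abs(L[...,0])<.16)&(abs(L[...,1])<.1)&(P[...,2]<.16)
z=np.where(m,P[...,2],0)
v,u=np.where((z>.134)&(abs(L[...,1])<.02));print("tabs L",np.c_[L[v,u],z[v,u]][::max(1,len(u)//12)].round(4))
t,_s=capture_top() if 0 else (None,None)
f=c["frame"][100:300,130:390,::-1];cv2.imwrite("pics/w6c.png",cv2.resize(f,None,fx=3,fy=3))
E
```

```text
[ 0.6221566  -0.00577078  0.14467419] [[0.141, 0.008, 0.99], [-0.99, -0.001, 0.141], [0.002, -1.0, 0.007]] [ 1.96846733 -0.6523161   6.99703266]
tabs L [[ 0.0848  0.0057  0.1365]
 [ 0.0815  0.0008  0.1419]
 [ 0.0778  0.0022  0.1428]
 [ 0.0738  0.0032  0.1422]
 [ 0.0698  0.0042  0.1417]
 [ 0.0659  0.0052  0.1417]
 [ 0.0616  0.0018  0.1407]
 [ 0.0382 -0.0043  0.141 ]
 [ 0.0364 -0.0028  0.142 ]
 [ 0.0355  0.0125  0.1449]
 [ 0.0321  0.0003  0.141 ]
 [ 0.0365 -0.012   0.1542]
 [ 0.0172 -0.0063  0.1584]]
```

View pics/w6c.png

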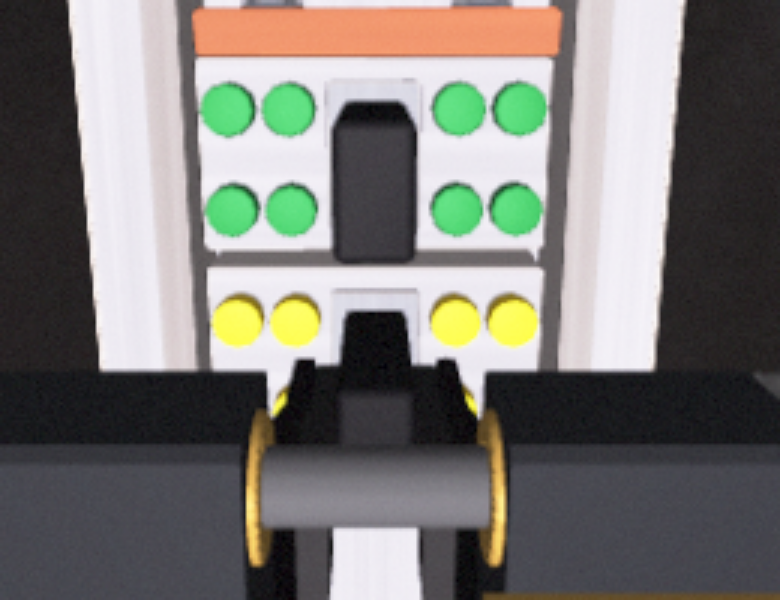

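Call:
play_rows(commands=[[[0.002,0.0003,0.001],[0,0,0]],[[0.004,0.0005,0.001],[0,0,0]],[[0.006,0.0008,0.001],[0,0,0]],[[0.008,0.001,0.001],[0,0,0]],[[0.008,0.001,0.001],[0,0,0]],[[0.008,0.001,0.001],[0,0,0]]])

```text
time_s: 16.9
position: [0.6262, -0.0047, 0.1448]
tcp_rot: [[0.142, -0.002, 0.99], [-0.99, -0.001, 0.142], [0.001, -1.0, -0.003]]
force: [-5.0, -0.9, 11.2]
opening: 0.156
```

Call:
play_rows(commands=[[[0,0,0],[0,0,0]],[[0,0,0],[0,0,0]],[[0,0,0.0],[0,0,0]],[[0,0,0.03],[0,0,0]],[[0,0,0.06],[0,0,0]],[[-0.02,-0.003,0.1],[0,0,0]],[[-0.05,-0.06,0.13],[0,0,0]],[[-0.09,-0.11,0.13],[0,0,-0.06]],[[-0.13,-0.16,0.13],[0,0,-0.12]],[[-0.145,-0.2,0.13],[0,0,-0.171]]], gripper=0.04)

```text
time_s: 18.15
position: [0.4802, -0.205, 0.2735]
tcp_rot: [[-0.031, -0.001, 1.0], [-1.0, 0.001, -0.031], [-0.001, -1.0, -0.001]]
force: [-0.1, 0.5, -0.4]
opening: 0.462
```

Call:
play_rows(commands=[[[-0.015,-0.019,-0.02],[0,0,0]],[[-0.015,-0.019,-0.06],[0,0,0]],[[-0.015,-0.019,-0.08],[0,0,0]],[[-0.015,-0.019,-0.08],[0,0,0]],[[-0.015,-0.019,-0.08],[0,0,0]]])

```text
time_s: 18.77
position: [0.4678, -0.2235, 0.1941]
tcp_rot: [[-0.029, 0.001, 1.0], [-1.0, -0.001, -0.029], [0.001, -1.0, 0.001]]
force: [-0.8, -0.1, 0.3]
opening: 0.459
```

```bash
cat >> h.py <<'E'
H=np.array([.5981,-.0096]);_a=np.radians(8.1);R=np.array([[np.cos(_a),-np.sin(_a)],[np.sin(_a),np.cos(_a)]])
def bay(c):
    "tabs in the bay, heater frame mm"
    P=cloud(c);L=(P[...,:2]-H)@R
    m=(P[...,2]>.13)&(P[...,2]<.145)&(abs(L[...,0])<.1)&(abs(L[...,1])<.03)
    n,l,st,_=cv2.connectedComponentsWithStats(m.astype(np.uint8))
    for i in range(1,n):
        if st[i,4]<15:continue
        q=L[l==i]*1000;r=cv2.minAreaRect(q.astype(np.float32))
        print("bay",np.round(r[0],1),np.round(r[1],1),round(r[2],1),np.percentile(P[l==i][:,2],[50,95]).round(4))
E
python3 - <<'E'
from h import *
import rig
c,s=wrist("w7")
print(s["position"],s["tcp_rot"].round(3).tolist(),s["opening"],s["force"])
blobs(c,0.03);print("tabs");blobs(c,0.08,30)
bay(c)
t=rig.capture("top");print("top");bay(t)
E
```

```text
[ 0.46776479 -0.22349575  0.19412309] [[-0.029, 0.001, 1.0], [-1.0, -0.001, -0.029], [0.001, -1.0, 0.001]] 0.45871740730361227 [-0.75070993 -0.07807265  0.25102392]
1 [0, 0, 512, 384, 104597] rect [ 462.7 -230.3] [520.8 248. ] 71.3 z [0.043 0.259 0.287] col [88. 84. 87.]
2 [316, 133, 86, 67, 3522] rect [ 484.2 -329.3] [42.2 76.1] 20.7 z [0.038 0.042 0.092] col [205. 178. 120.]
3 [218, 166, 76, 50, 3218] rect [ 466.  -224.2] [76.2 42.5] 88.6 z [0.04  0.042 0.092] col [222. 192. 125.]
tabs
1 [0, 0, 17, 26, 329] rect [616.5 -41.7] [10.6 19.4] 58.6 z [0.08  0.086 0.092] col [123. 117. 119.]
3 [0, 0, 97, 185, 6018] rect [559.5 -44.5] [129.5  76.4] 8.3 z [0.082 0.114 0.163] col [157. 153. 158.]
4 [364, 161, 28, 32, 592] rect [ 484.1 -329.2] [24.3 14.3] 22.0 z [0.082 0.091 0.093] col [186. 183. 190.]
5 [248, 186, 16, 30, 468] rect [ 466.  -224.1] [13.2 24.3] 88.5 z [0.085 0.091 0.092] col [205. 203. 211.]
6 [0, 219, 512, 165, 73476] rect [ 435.8 -222.3] [167.3 142.8] 88.3 z [0.241 0.266 0.288] col [50. 47. 49.]
top
bay [70.8 -0.5] [13.7 23.5] 81.9 [0.1419 0.1447]
bay [28.5 -0.5] [24.2 13.4] 3.9 [0.1417 0.1447]
```

Call:
play_rows(commands=[[[-0.002,-0.0005,-0.03],[0,0,0]],[[-0.002,-0.0005,-0.06],[0,0,0]],[[-0.002,-0.0005,-0.085],[0,0,0]],[[-0.002,-0.0005,-0.101],[0,0,0]],[[-0.002,-0.0005,-0.101],[0,0,0]],[[-0.002,-0.0005,-0.101],[0,0,0]]])

```text
time_s: 19.62
position: [0.4658, -0.2242, 0.0934]
tcp_rot: [[-0.029, 0.002, 1.0], [-1.0, -0.001, -0.029], [0.001, -1.0, 0.002]]
force: [0.3, 0.1, 0.4]
opening: 0.462
```

Call:
play_rows(commands=[[[0,0,0],[0,0,0]],[[0,0,0],[0,0,0]],[[0,0,0],[0,0,0]],[[0,0,0],[0,0,0]]], gripper=0.0)

```text
time_s: 20.12
position: [0.4653, -0.2239, 0.0927]
tcp_rot: [[-0.029, 0.0, 1.0], [-1.0, -0.0, -0.029], [0.0, -1.0, 0.0]]
force: [-0.1, 0.2, 0.5]
opening: 0.154
```

Call:
play_rows(commands=[[[0,0,0.02],[0,0,0]],[[0,0,0.06],[0,0,0]],[[0,0,0.11],[0,0,0]],[[0,0.0,0.16],[0,0,0.1]],[[-0.0,0.03,0.19],[0,0,0.171]],[[0.0,0.08,0.19],[0,0,0.171]],[[0.04,0.13,0.19],[0,0,0.171]],[[0.08,0.18,0.19],[0,0,0.171]],[[0.117,0.212,0.19],[0,0,0.171]],[[0.117,0.212,0.17],[0,0,0.171]]])

```text
time_s: 21.38
position: [0.5856, -0.009, 0.2632]
tcp_rot: [[0.146, 0.006, 0.989], [-0.989, -0.0, 0.146], [0.001, -1.0, 0.006]]
force: [-0.5, -1.4, -1.5]
opening: 0.159
```

Call:
play_rows(commands=[[[0,0,0],[0,0,0]],[[0,0,0],[0,0,0]],[[0,0,0],[0,0,0]]])

```text
time_s: 21.75
position: [0.5822, -0.0124, 0.2633]
tcp_rot: [[0.14, 0.001, 0.99], [-0.99, -0.0, 0.14], [0.0, -1.0, 0.001]]
force: [0.1, -1.0, -1.7]
opening: 0.157
```

Call:
play_rows(commands=[[[0,0.0005,-0.04],[0,0,0]],[[0,0.0005,-0.08],[0,0,0]],[[0,0.0005,-0.105],[0,0,0]],[[0,0.0005,-0.112],[0,0,0]],[[0,0.0005,-0.116],[0,0,0]],[[0,0.0005,-0.118],[0,0,0]],[[0,0.0005,-0.118],[0,0,0]],[[0,0.0005,-0.118],[0,0,0]]])

```text
time_s: 22.75
position: [0.5826, -0.0113, 0.1452]
tcp_rot: [[0.141, 0.001, 0.99], [-0.99, -0.0, 0.141], [0.0, -1.0, 0.001]]
force: [0.5, -0.5, -1.4]
opening: 0.157
```

Call:
play_rows(commands=[[[0,0,-0.001],[0,0,0]],[[0,0,-0.002],[0,0,0]],[[0,0,-0.0025],[0,0,0]],[[0,0,-0.0025],[0,0,0]],[[0.002,0.0003,-0.0025],[0,0,0]],[[0.004,0.0005,-0.0025],[0,0,0]],[[0.006,0.0008,-0.0025],[0,0,0]],[[0.008,0.001,-0.0025],[0,0,0]],[[0.008,0.001,-0.0025],[0,0,0]],[[0.008,0.001,-0.0025],[0,0,0]]])

```text
time_s: 24.0
position: [0.5874, -0.0105, 0.1427]
tcp_rot: [[0.142, -0.006, 0.99], [-0.99, -0.001, 0.142], [-0.0, -1.0, -0.006]]
force: [-6.9, -1.3, 9.7]
opening: 0.159
```

Call:
play_rows(commands=[[[-0.002,0,0],[0,0,0]],[[-0.002,0,0],[0,0,0]],[[-0.002,0,0],[0,0,0]],[[-0.002,0,0.03],[0,0,0]],[[-0.002,0.0,0.08],[0,0,0]],[[0,0.04,0.12],[0,0,0]],[[0,0.1,0.14],[0,0,0.017]],[[0,0.16,0.14],[0,0,0.017]],[[0.005,0.22,0.14],[0,0,0.017]],[[0.01,0.28,0.12],[0,0,0.017]]], gripper=0.04)

```text
time_s: 25.25
position: [0.6015, 0.2713, 0.264]
tcp_rot: [[0.158, 0.005, 0.987], [-0.987, 0.001, 0.158], [-0.0, -1.0, 0.005]]
force: [1.3, 0.2, -0.3]
opening: 0.461
```

Call:
play_rows(commands=[[[0,0.03,-0.02],[0,0,0]],[[0,0.046,-0.06],[0,0,0]],[[0,0.046,-0.07],[0,0,0]],[[0,0.046,-0.07],[0,0,0]],[[0,0.046,-0.07],[0,0,0]]])

```text
time_s: 25.88
position: [0.6014, 0.3142, 0.1941]
tcp_rot: [[0.157, 0.003, 0.988], [-0.988, 0.001, 0.157], [-0.0, -1.0, 0.003]]
force: [-0.3, 0.3, -0.4]
opening: 0.459
```

```bash
python3 - <<'E'
from h import *
import rig
c,s=wrist("w8")
print(s["position"],s["tcp_rot"].round(3).tolist(),s["opening"],s["force"])
blobs(c,0.03);print("tabs");blobs(c,0.08,30)
t=rig.capture("top");print("top");bay(t)
E
```

```text
[0.60144101 0.31418702 0.19405677] [[0.157, 0.003, 0.988], [-0.988, 0.001, 0.157], [-0.0, -1.0, 0.003]] 0.4587361467910979 [-0.2516528   0.2977658  -0.37973651]
1 [0, 0, 65, 96, 5353] rect [692.3 528.2] [33.4 90.3] 74.4 z [0.035 0.067 0.096] col [231. 228. 233.]
2 [182, 0, 41, 12, 283] rect [758.3 385.6] [ 5.8 33.8] 15.6 z [0.031 0.039 0.046] col [ 98. 135. 145.]
4 [294, 55, 97, 77, 5087] rect [701.8 257.3] [70.5 67.2] 9.0 z [0.035 0.081 0.125] col [214. 183. 186.]
5 [0, 103, 512, 281, 77517] rect [564.5 211.2] [227.1 335.1] 16.6 z [0.05  0.264 0.288] col [67. 64. 66.]
6 [213, 167, 76, 50, 3176] rect [598.3 317.9] [42.7 76.1] 9.2 z [0.04  0.044 0.092] col [167. 183. 207.]
tabs
1 [0, 0, 24, 86, 1590] rect [692.3 518.5] [14.6 64.6] 77.9 z [0.081 0.089 0.098] col [239. 236. 240.]
2 [321, 59, 70, 58, 2563] rect [701.2 257. ] [36.6 38.8] 73.7 z [0.082 0.114 0.125] col [193. 168. 171.]
3 [242, 187, 17, 30, 481] rect [598.3 317.9] [24.7 14. ] 9.1 z [0.085 0.091 0.092] col [70. 67. 73.]
4 [0, 219, 512, 165, 73213] rect [608.8 316.7] [ 69.2 166.4] 6.2 z [0.242 0.266 0.288] col [59. 57. 58.]
top
bay [72.2 -0.6] [24.  12.9] 10.5 [0.1422 0.1447]
bay [29.9 -0.1] [24.3 12.7] 3.2 [0.1414 0.1431]
bay [-12.5  -0.9] [23.5 13.8] 1.3 [0.1422 0.1441]
```

Call:
play_rows(commands=[[[-0.003,0.0037,-0.03],[0,0,0]],[[-0.003,0.0037,-0.06],[0,0,0]],[[-0.003,0.0037,-0.085],[0,0,0]],[[-0.003,0.0037,-0.101],[0,0,0]],[[-0.003,0.0037,-0.101],[0,0,0]],[[-0.003,0.0037,-0.101],[0,0,0]]])

```text
time_s: 26.72
position: [0.5981, 0.3188, 0.0926]
tcp_rot: [[0.158, 0.002, 0.987], [-0.987, 0.001, 0.158], [-0.0, -1.0, 0.002]]
force: [0.6, 0.8, -0.2]
opening: 0.458
```

Call:
play_rows(commands=[[[0,0,0],[0,0,0]],[[0,0,0],[0,0,0]],[[0,0,0],[0,0,0]],[[0,0,0],[0,0,0]]], gripper=0.0)

```text
time_s: 27.22
position: [0.5971, 0.3184, 0.0914]
tcp_rot: [[0.158, 0.0, 0.987], [-0.987, -0.0, 0.158], [0.0, -1.0, 0.0]]
force: [-0.3, -0.9, 0.8]
opening: 0.159
```

Call:
play_rows(commands=[[[0,0,0.02],[0,0,0]],[[0,0,0.06],[0,0,0]],[[0,0,0.11],[0,0,0]],[[0,-0.04,0.16],[0,0,-0.017]],[[-0.01,-0.09,0.2],[0,0,-0.017]],[[-0.02,-0.14,0.2],[0,0,-0.017]],[[-0.03,-0.19,0.2],[0,0,-0.017]],[[-0.04,-0.24,0.2],[0,0,-0.017]],[[-0.05,-0.29,0.2],[0,0,-0.017]],[[-0.056,-0.335,0.18],[0,0,-0.017]]])

```text
time_s: 28.48
position: [0.5417, -0.0182, 0.2738]
tcp_rot: [[0.141, 0.006, 0.99], [-0.99, -0.001, 0.141], [0.002, -1.0, 0.005]]
force: [0.3, -0.0, -2.9]
opening: 0.158
```

Call:
play_rows(commands=[[[0,0,0],[0,0,0]],[[0,0,0],[0,0,0]],[[0,0,0],[0,0,0]]])

```text
time_s: 28.85
position: [0.5415, -0.0153, 0.2722]
tcp_rot: [[0.143, 0.001, 0.99], [-0.99, 0.0, 0.143], [0.0, -1.0, 0.001]]
force: [0.0, -0.2, -2.0]
opening: 0.161
```

Call:
play_rows(commands=[[[0,-0.002,-0.04],[0,0,0]],[[0,-0.002,-0.08],[0,0,0]],[[0,-0.002,-0.11],[0,0,0]],[[0,-0.002,-0.12],[0,0,0]],[[0,-0.002,-0.124],[0,0,0]],[[0,-0.002,-0.127],[0,0,0]],[[0,-0.002,-0.127],[0,0,0]],[[0,-0.002,-0.127],[0,0,0]]])

```text
time_s: 29.85
position: [0.5416, -0.0185, 0.1451]
tcp_rot: [[0.141, 0.001, 0.99], [-0.99, -0.0, 0.141], [0.001, -1.0, 0.001]]
force: [-1.1, 0.1, -1.4]
opening: 0.163
```

Call:
play_rows(commands=[[[0,0,-0.001],[0,0,0]],[[0,0,-0.002],[0,0,0]],[[0,0,-0.003],[0,0,0]],[[0,0,-0.003],[0,0,0]],[[0.002,0.0003,-0.003],[0,0,0]],[[0.004,0.0005,-0.003],[0,0,0]],[[0.006,0.0008,-0.003],[0,0,0]],[[0.008,0.001,-0.003],[0,0,0]],[[0.008,0.001,-0.003],[0,0,0]],[[0.008,0.001,-0.003],[0,0,0]]])

```text
time_s: 31.1
position: [0.5461, -0.0176, 0.1415]
tcp_rot: [[0.142, -0.007, 0.99], [-0.99, -0.0, 0.142], [-0.001, -1.0, -0.007]]
force: [-7.4, -3.2, 7.0]
opening: 0.159
```

Call:
play_rows(commands=[[[-0.002,0,0],[0,0,0]],[[-0.002,0,0],[0,0,0]],[[-0.002,0,0],[0,0,0]],[[-0.002,0,0.03],[0,0,0]],[[-0.002,0.0,0.08],[0,0,0]],[[-0.02,0.04,0.12],[0,0,0]],[[-0.05,0.1,0.14],[0,0,0]],[[-0.08,0.15,0.14],[0,0,0]],[[-0.1,0.19,0.14],[0,0,0]],[[-0.1,0.22,0.14],[0,0,0]]], gripper=0.04)

```text
time_s: 32.35
position: [0.4471, 0.2045, 0.2816]
tcp_rot: [[0.143, -0.0, 0.99], [-0.99, 0.0, 0.143], [-0.0, -1.0, -0.0]]
force: [0.3, -0.5, -1.2]
opening: 0.462
```

Call:
play_rows(commands=[[[0,0,0],[0,0,0]],[[0,0,0],[0,0,0]],[[0,0,0],[0,0,0]]])

```text
time_s: 32.72
position: [0.4494, 0.2016, 0.2812]
tcp_rot: [[0.14, -0.0, 0.99], [-0.99, -0.0, 0.14], [0.0, -1.0, -0.0]]
force: [0.5, -0.2, -0.3]
opening: 0.453
```

```bash
python3 - <<'E'
from h import *
import rig
c,s=wrist("w9")
print(s["position"],s["tcp_rot"].round(3).tolist(),s["opening"],s["force"])
P=cloud(c)
z=P[...,2];near=np.hypot(P[...,0]-.445,P[...,1]-.2)<.07
print(np.histogram(z[near],bins=np.arange(0,.2,.006)))
for lo,hi in [(.03,.3),(.06,.079),(.08,.2),(.1,.2)]:
    m=near&(z>lo)&(z<hi)
    if m.sum()<20:continue
    r=cv2.minAreaRect(P[m][:,:2].astype(np.float32)*1000);print(lo,np.round(r[0],1),np.round(r[1],1),round(r[2],1),np.median(z[m]))
t=rig.capture("top");print("top");bay(t)
f=c["frame"][100:300,130:390,::-1];cv2.imwrite("pics/w9c.png",cv2.resize(f,None,fx=3,fy=3))
# rod
cw=rig.capture("scene");f=t["frame"].astype(int);Q=cloud(t);red=(f[...,0]>f[...,1]+80)&(f[...,0]>f[...,2]+80)&(abs(Q[...,1]-.4)<.1)&(Q[...,0]<.75)
r=cv2.minAreaRect(Q[red][:,:2].astype(np.float32)*1000);print("handle",r,np.median(Q[red][:,2]))
E
```

```text
[0.44941642 0.20164683 0.28119648] [[0.14, -0.0, 0.99], [-0.99, -0.0, 0.14], [0.0, -1.0, -0.0]] 0.45344783350145584 [ 0.47674028 -0.18640351 -0.25603516]
(array([766, 444,  31,  85,  89,  71, 978,  49,  45,  52, 145, 344,  32,
        39,  43, 129, 804,   0,   0,   0,   0,   0,   0,   0,   0,   0,
         0,   0,   0,   0,   0,   0,   0]), array([0.   , 0.006, 0.012, 0.018, 0.024, 0.03 , 0.036, 0.042, 0.048,
       0.054, 0.06 , 0.066, 0.072, 0.078, 0.084, 0.09 , 0.096, 0.102,
       0.108, 0.114, 0.12 , 0.126, 0.132, 0.138, 0.144, 0.15 , 0.156,
       0.162, 0.168, 0.174, 0.18 , 0.186, 0.192, 0.198]))
0.03 [446.8 203.8] [48.2 88.3] 8.5 0.09680790450947707
0.06 [439.5 202.4] [32.4 59.4] 7.8 0.06718178899261718
0.08 [437.9 202.4] [30.2 41.3] 8.5 0.09721359589242373
top
bay [72.1 -0.7] [24.2 13.1] 6.2 [0.1427 0.1444]
bay [29.5 -1.1] [13.6 23. ] 86.9 [0.1415 0.1441]
bay [-12.3  -0.8] [10.2 23.4] 81.9 [0.1413 0.1445]
bay [-54.5  -1.9] [23.3 12.3] 5.4 [0.1423 0.1441]
handle ((0.0, 0.0), (0.0, 0.0), 0.0) nan
  return _methods._mean(a, axis=axis, dtype=dtype,
  ret = ret.dtype.type(ret / rcount)
```

View pics/w9c.png

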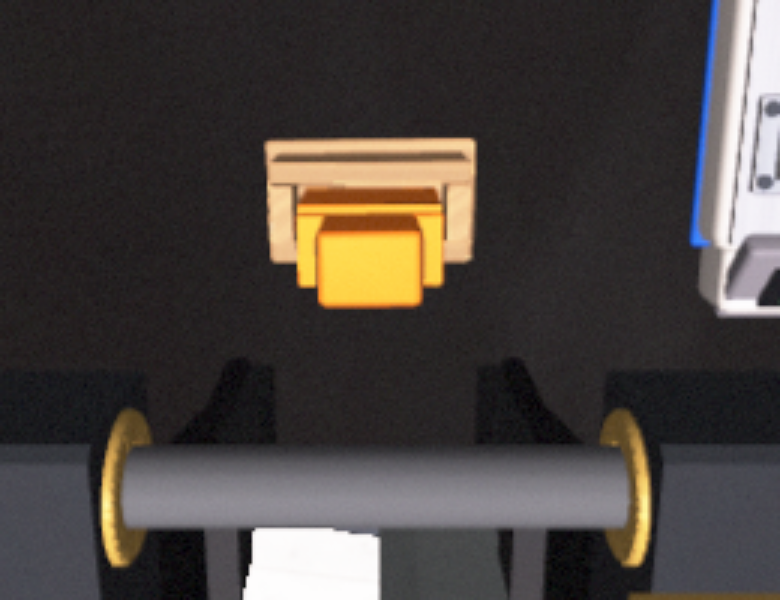

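Call:
play_rows(commands=[[[-0.0115,0.001,-0.04],[0,0,0]],[[-0.0115,0.001,-0.09],[0,0,0]],[[-0.0115,0.001,-0.14],[0,0,0]],[[-0.0115,0.001,-0.17],[0,0,0]],[[-0.0115,0.001,-0.182],[0,0,0]],[[-0.0115,0.001,-0.186],[0,0,0]],[[-0.0115,0.001,-0.186],[0,0,0]],[[-0.0115,0.001,-0.186],[0,0,0]]], gripper=0.065)

```text
time_s: 33.88
position: [0.4384, 0.2038, 0.0964]
tcp_rot: [[0.141, 0.002, 0.99], [-0.99, 0.001, 0.141], [-0.0, -1.0, 0.003]]
force: [0.7, -0.3, 0.7]
opening: 0.748
```

Call:
play_rows(commands=[[[0,0,0],[0,0,0]],[[0,0,0],[0,0,0]],[[0,0,0],[0,0,0]],[[0,0,0],[0,0,0]]], gripper=0.0)

```text
time_s: 34.38
position: [0.4377, 0.2036, 0.0954]
tcp_rot: [[0.141, 0.0, 0.99], [-0.99, 0.0, 0.141], [0.0, -1.0, 0.0]]
force: [-0.5, -0.3, 1.4]
opening: 0.458
```

Call:
play_rows(commands=[[[0,0,0.02],[0,0,0]],[[0,0,0.05],[0,0,0]],[[0,0,0.1],[0,0,0]],[[0,0,0.16],[0,0,0]],[[0,0,0.16],[0,0,0]],[[0,0,0.16],[0,0,0]],[[0,0,0.16],[0,0,0]]])

```text
time_s: 35.25
position: [0.4363, 0.2033, 0.2536]
tcp_rot: [[0.141, -0.004, 0.99], [-0.99, -0.001, 0.141], [0.0, -1.0, -0.004]]
force: [-0.6, 0.5, -0.6]
opening: 0.455
```

```bash
python3 - <<'E'
from h import *
import rig
c,s=wrist("w10")
print(s["position"],s["tcp_rot"].round(3).tolist(),s["opening"],s["force"])
P=cloud(c);f=c["frame"].astype(int)
o=(f[...,0]>170)&(f[...,2]<90)&(f[...,1]>80)&(P[...,2]>.15)
T=np.eye(4);T[:3,:3]=s["tcp_rot"];T[:3,3]=s["position"]
q=P[o];l=(q-s["position"])@s["tcp_rot"]
print(len(q),np.percentile(l,[2,50,98],axis=0).round(4),np.percentile(q[:,2],[2,50,98]).round(4))
# lug & heater re-check from scene cam / top: rod
t=rig.capture("top");f=t["frame"].astype(int);K=t["mtx"];M=t["cam_to_world"]
red=((f[...,0]>f[...,1]+80)&(f[...,0]>f[...,2]+80)).astype(np.uint8)
n,lb,st,ce=cv2.connectedComponentsWithStats(red)
for i in range(1,n):
    if st[i,4]<20: continue
    d=np.array([(ce[i,0]-K[0,2])/K[0,0],(ce[i,1]-K[1,2])/K[1,1],1])@M[:3,:3].T
    k=(.018-M[2,3])/d[2];print("red",st[i],(M[:3,3]+k*d).round(4))
E
```

```text
[0.4362606  0.20326143 0.25357734] [[0.141, -0.004, 0.99], [-0.99, -0.001, 0.141], [0.0, -1.0, -0.004]] 0.454688626094558 [-0.60407472  0.46956318 -0.55170231]
2916 [[-0.0271 -0.0641 -0.0143]
 [-0.0004 -0.0015  0.0119]
 [ 0.0269  0.0346  0.0343]] [0.2189 0.2551 0.3175]
red [481  91  31  34 748] [ 0.864  -0.9221  0.018 ]
red [139 200   5   8  35] [0.4978 0.4078 0.018 ]
```

Call:
play_rows(commands=[[[0,0,0.035],[0,0,0]],[[0.015,-0.04,0.035],[0,0,0]],[[0.03,-0.09,0.035],[0,0,0]],[[0.05,-0.14,0.035],[0,0,0]],[[0.06,-0.19,0.035],[0,0,0]],[[0.07,-0.226,0.035],[0,0,0]],[[0.07,-0.226,0.035],[0,0,0]],[[0.07,-0.226,0.035],[0,0,0]],[[0.07,-0.226,0.035],[0,0,0]]])

```text
time_s: 36.48
position: [0.507, -0.0212, 0.2899]
tcp_rot: [[0.143, -0.001, 0.99], [-0.99, 0.001, 0.143], [-0.001, -1.0, -0.001]]
force: [0.9, -0.6, -0.6]
opening: 0.453
```

```bash
python3 - <<'E'
from h import *
c,s=wrist("w11")
print(s["position"],s["tcp_rot"].round(3).tolist(),s["force"])
p=s["position"]; print("TCP heater",((p[:2]-H)@R*1000).round(1))
bay(c)
P=cloud(c);L=(P[...,:2]-H)@R*1000;z=P[...,2]
m=(z>.158)&(z<.168)&(abs(abs(L[...,1])-60)<12)&(abs(L[...,0]+87)<25)
for sg in(-1,1):
    q=L[m&(np.sign(L[...,1])==sg)];print("lug",len(q),np.percentile(q,[3,50,97],axis=0).round(1) if len(q) else 0)
cv2.imwrite("pics/w11c.png",cv2.resize(c["frame"][60:300,100:420,::-1],None,fx=2.4,fy=2.4))
E
```

```text
[ 0.50695238 -0.02121325  0.2899075 ] [[0.143, -0.001, 0.99], [-0.99, 0.001, 0.143], [-0.001, -1.0, -0.001]] [ 0.93613962 -0.58350438 -0.56221611]
TCP heater [-91.9   1.3]
bay [67.4  0.9] [13.5 12.1] 88.9 [0.1414 0.1429]
bay [31.4  1. ] [23.8 13.8] 0.8 [0.1416 0.1429]
bay [-10.3   0.3] [13.2 23.3] 89.8 [0.1416 0.143 ]
bay [-52.2  -0.7] [23.3 13.8] 0.2 [0.1414 0.1427]
lug 352 [[-100.7  -64.9]
 [ -86.5  -59.9]
 [ -73.4  -55.2]]
lug 352 [[-101.1   54.6]
 [ -87.    59.2]
 [ -73.6   64.3]]
```

View pics/w11c.png

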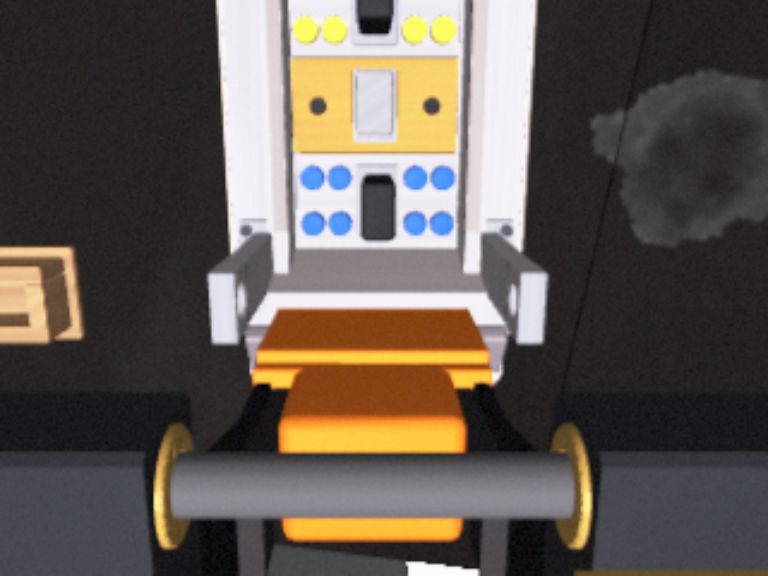

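Call:
play_rows(commands=[[[-0.001,-0.001,-0.04],[0,0,0]],[[-0.001,-0.001,-0.08],[0,0,0]],[[-0.001,-0.001,-0.1],[0,0,0]],[[-0.001,-0.001,-0.106],[0,0,0]],[[-0.001,-0.001,-0.11],[0,0,0]],[[-0.001,-0.001,-0.114],[0,0,0]],[[-0.001,-0.001,-0.117],[0,0,0]],[[-0.001,-0.001,-0.117],[0,0,0]]])

```text
time_s: 37.52
position: [0.5067, -0.0234, 0.1735]
tcp_rot: [[0.141, 0.0, 0.99], [-0.99, -0.0, 0.141], [0.0, -1.0, 0.0]]
force: [-0.7, -0.7, -0.4]
opening: 0.453
```

Call:
play_rows(commands=[[[0,0,-0.004],[0,0,0]],[[0.0,0.0,-0.008],[0,0,0]],[[0.001,0.0,-0.012],[0,0,0]],[[0.002,0.0003,-0.016],[0,0,0]],[[0.003,0.0004,-0.02],[0,0,0]],[[0.0035,0.0005,-0.024],[0,0,0]],[[0.0045,0.0006,-0.028],[0,0,0]],[[0.005,0.0007,-0.032],[0,0,0]],[[0.005,0.0007,-0.032],[0,0,0]]])

```text
time_s: 38.65
position: [0.5116, -0.023, 0.1426]
tcp_rot: [[0.142, -0.0, 0.99], [-0.99, -0.001, 0.142], [0.001, -1.0, -0.0]]
force: [-2.3, -0.7, 11.7]
opening: 0.457
```

Call:
play_rows(commands=[[[0,0,-0.002],[0,0,0]],[[0.0,0.0,-0.003],[0,0,0]],[[0.0,0.0,-0.004],[0,0,0]],[[0.0,0.0,-0.004],[0,0,0]]])

```text
time_s: 39.15
position: [0.512, -0.023, 0.1404]
tcp_rot: [[0.142, 0.002, 0.99], [-0.99, -0.001, 0.142], [0.001, -1.0, 0.002]]
force: [-5.3, 0.8, 24.1]
opening: 0.455
```

Call:
play_rows(commands=[[[0,0,0.002],[0,0,0]],[[0,0,0.003],[0,0,0]],[[0,0,0.003],[0,0,0]],[[0,0,0.02],[0,0,0]],[[0,0,0.06],[0,0,0]],[[0,0,0.11],[0,0,0]],[[0,0,0.15],[0,0,0]],[[0,0,0.15],[0,0,0]],[[0,0,0.15],[0,0,0]]], gripper=0.055)

```text
time_s: 40.28
position: [0.5109, -0.0225, 0.2864]
tcp_rot: [[0.141, -0.002, 0.99], [-0.99, 0.0, 0.141], [-0.001, -1.0, -0.002]]
force: [-0.2, -0.8, -0.5]
opening: 0.633
```

```bash
cat >> h.py <<'E'
def wedge(c):
    P=cloud(c);L=(P[...,:2]-H)@R*1000;f=c["frame"].astype(int)
    m=(f[...,0]>f[...,2]+60)&(P[...,2]>.1)&(P[...,2]<.2)&(abs(L[...,0]+87)<40)&(abs(L[...,1])<45)
    z=P[...,2]
    top=np.percentile(z[m],90);k=m&(z>top-.006)
    r=cv2.minAreaRect(L[k].astype(np.float32));print("wedge top z",np.median(z[k]).round(4),"heater",np.round(r[0],1),np.round(r[1],1),round(r[2],1))
E
python3 - <<'E'
from h import *
import rig
c,s=wrist("w12");print(s["position"],s["opening"])
wedge(c);bay(c)
wedge(rig.capture("top"));wedge(rig.capture("scene"))
E
```

```text
[ 0.51089467 -0.0225118   0.28642339] 0.6325291132945423
wedge top z 0.1426 heater [-86.6  -1.1] [29.  41.3] 0.2
bay [70.6  0.7] [11.2 13.3] 0.0 [0.1416 0.1431]
bay [35.2  0.6] [13.5 23.6] 89.9 [0.1416 0.1431]
bay [-6.8  0.7] [23.1 14. ] 0.2 [0.1415 0.1428]
bay [-47.9  -0.7] [13.6 23.3] 89.7 [0.1416 0.1428]
bay [-86.   -1.1] [27.9 41.4] 0.1 [0.1425 0.1437]Traceback (most recent call last):
  File "<stdin>", line 5, in <module>
  File "h.py", line 37, in wedge
    top=np.percentile(z[m],90);k=m&(z>top-.006)
    return _quantile_unchecked(
        a, q, axis, out, overwrite_input, method, keepdims, weights)
    return _ureduce(a,
                    func=_quantile_ureduce_func,
    ...<5 lines>...
                    overwrite_input=overwrite_input,
                    method=method)
    r = func(a, **kwargs)
    result = _quantile(arr,
                       quantiles=q,
    ...<2 lines>...
                       out=out,
                       weights=wgt)
    slices_having_nans = np.isnan(arr[-1, ...])
                                  ~~~^^^^^^^^^
IndexError: index -1 is out of bounds for axis 0 with size 0
```

Call:
play_rows(commands=[[[0,0.05,0.02],[0,0,0.17]],[[0,0.1,0.02],[0,0,0.34]],[[0,0.15,0.02],[0,0,0.51]],[[0,0.2,0.02],[0,0,0.68]],[[-0.005,0.25,0.02],[0,0,0.85]],[[-0.01,0.3,0.02],[0,0,1.02]],[[-0.01,0.35,0.02],[0,0,1.19]],[[-0.01,0.4,0.02],[0,0,1.36]],[[-0.01,0.42,0.02],[0,0,1.53]],[[-0.01,0.42,0.02],[0,0,1.7]]], gripper=0.04)

```text
time_s: 41.62
position: [0.5006, 0.3989, 0.3047]
tcp_rot: [[0.961, -0.003, -0.276], [0.276, -0.002, 0.961], [-0.004, -1.0, -0.001]]
force: [-0.1, -0.7, -1.0]
opening: 0.457
```

Call:
play_rows(commands=[[[0,0,0],[0,0,0.17]],[[0,0,0],[0,0,0.34]],[[0,0,0],[0,0,0.51]],[[0,0,0],[0,0,0.68]],[[0,0,0],[0,0,0.85]],[[0,0,0],[0,0,1.02]],[[0,0,0],[0,0,1.19]],[[0,0,0],[0,0,1.3]],[[0,0,0],[0,0,1.3]],[[0,0,0],[0,0,1.3]]])

```text
time_s: 42.88
position: [0.5013, 0.3971, 0.3062]
tcp_rot: [[0.001, -0.002, -1.0], [1.0, -0.001, 0.001], [-0.001, -1.0, 0.002]]
force: [0.8, -0.1, 0.1]
opening: 0.459
```

```bash
python3 - <<'E'
from h import *
import rig
c,s=wrist("w13");print(s["position"],s["tcp_rot"].round(3).tolist(),s["joint_positions"].round(1))
P=cloud(c);f=c["frame"].astype(int);z=P[...,2]
red=(f[...,0]>f[...,1]+70)&(f[...,0]>f[...,2]+70)&(z<.03)&(z>.005)
print("red",red.sum(),[np.round(x,1) for x in cv2.minAreaRect(P[red][:,:2].astype(np.float32)*1000)],np.percentile(z[red],[5,50,95]).round(4))
near=(abs(P[...,1]-.41)<.05)&(P[...,0]>.53)&(P[...,0]<.72)&(f.min(-1)>90)&(z<.03)
q=P[near];print("shank",len(q),[np.round(x,1) for x in cv2.minAreaRect(q[:,:2].astype(np.float32)*1000)],np.percentile(q[:,2],[5,50,95]).round(4), q[:,0].min(),q[:,0].max())
print(np.polyfit(q[:,0],q[:,1],1))
E
```

```text
[0.50133528 0.39710086 0.30619654] [[0.001, -0.002, -1.0], [1.0, -0.001, 0.001], [-0.001, -1.0, 0.002]] [ 28.4  28.2  75.8   0.   76.1 -61.5]
red 705 [array([446.2, 489.3]), array([ 66.7, 213.2]), np.float64(23.5)] [0.0128 0.0193 0.0264]
shank 404 [array([588.2, 412.1]), array([116.1,   9.7]), np.float64(2.4)] [-0.0007  0.0129  0.0147] 0.5303261328619893 0.6460498934050516
[0.04406737 0.38604755]
```

View pics/w13.png

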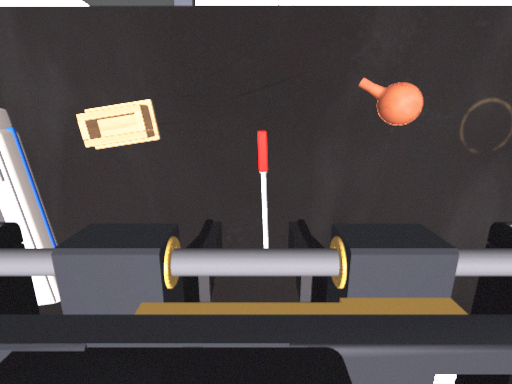

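```bash
python3 - <<'E'
from h import *
c=dict(np.load("w13.npz"))
P=cloud(c);f=c["frame"].astype(int);z=P[...,2]
red=(f[...,0]>f[...,1]+70)&(f[...,0]>f[...,2]+70)&(z<.03)&(z>.005)&(abs(P[...,1]-.41)<.04)
print("red",red.sum(),[np.round(x,1) for x in cv2.minAreaRect(P[red][:,:2].astype(np.float32)*1000)],np.percentile(z[red],[5,50,95]).round(4))
near=(abs(P[...,1]-.411)<.02)&(P[...,0]>.535)&(P[...,0]<.72)&(f.min(-1)>90)&(z<.03)&(z>.008)
q=P[near];print(len(q),np.polyfit(q[:,0],q[:,1],1),np.percentile(q[:,2],[50,90]))
E
```

```text
red 397 [array([485.3, 407.2]), array([60.8, 13.8]), np.float64(2.4)] [0.0169 0.0193 0.0209]
322 [0.04305812 0.3859113 ] [0.01314789 0.01443899]
```

Call:
play_rows(commands=[[[-0.019,0.01,-0.05],[0,0,0.042]],[[-0.019,0.01,-0.1],[0,0,0.042]],[[-0.019,0.01,-0.15],[0,0,0.042]],[[-0.019,0.01,-0.2],[0,0,0.042]],[[-0.019,0.01,-0.24],[0,0,0.042]],[[-0.019,0.01,-0.26],[0,0,0.042]],[[-0.019,0.01,-0.27],[0,0,0.042]],[[-0.019,0.01,-0.276],[0,0,0.042]],[[-0.019,0.01,-0.276],[0,0,0.042]],[[-0.019,0.01,-0.276],[0,0,0.042]]])

```text
time_s: 44.18
position: [0.4833, 0.4077, 0.0325]
tcp_rot: [[-0.042, 0.002, -0.999], [0.999, 0.001, -0.042], [0.001, -1.0, -0.002]]
force: [0.3, 0.3, 0.1]
opening: 0.464
```

Call:
play_rows(commands=[[[0,0,0],[0,0,0]],[[0,0,0],[0,0,0]],[[0,0,0],[0,0,0]],[[0,0,0],[0,0,0]],[[0,0,0],[0,0,0]]], gripper=0.0)

```text
time_s: 44.8
position: [0.4826, 0.4074, 0.0314]
tcp_rot: [[-0.042, 0.0, -0.999], [0.999, 0.0, -0.042], [0.0, -1.0, -0.0]]
force: [-0.4, -0.3, 0.9]
opening: 0.162
```

Call:
play_rows(commands=[[[0,0,0.03],[0,0,0]],[[0,0,0.08],[0,0,0]],[[0,0,0.14],[0,0,0]],[[0,0,0.2],[0,0,0]],[[0,0,0.22],[0,0,-0.15]],[[0,-0.02,0.22],[0,0,-0.3]],[[-0.002,-0.05,0.22],[0,0,-0.45]],[[-0.004,-0.08,0.22],[0,0,-0.6]],[[-0.006,-0.11,0.22],[0,0,-0.75]],[[-0.008,-0.14,0.22],[0,0,-0.9]]])

```text
time_s: 46.05
position: [0.474, 0.2662, 0.2509]
tcp_rot: [[0.76, -0.001, -0.65], [0.65, -0.0, 0.76], [-0.001, -1.0, 0.0]]
force: [-0.3, 0.8, -1.5]
opening: 0.157
```

Call:
play_rows(commands=[[[0,-0.01,0],[0,0,-0.15]],[[0,-0.02,0],[0,0,-0.3]],[[0,-0.024,0],[0,0,-0.45]],[[0,-0.024,0],[0,0,-0.571]],[[0,-0.024,0],[0,0,-0.571]],[[0,-0.024,-0.0],[0,0,-0.571]],[[0,-0.024,-0.0],[0,0,-0.571]]])

```text
time_s: 46.92
position: [0.4745, 0.2433, 0.2513]
tcp_rot: [[0.99, -0.0, -0.143], [0.143, -0.0, 0.99], [-0.0, -1.0, -0.0]]
force: [-0.5, -0.5, -1.1]
opening: 0.154
```

```bash
cat >> h.py <<'E'
def rod(c,s):
    P=cloud(c);f=c["frame"].astype(int);L=(P[...,:2]-H)@R*1000
    t=(s["position"][:2]-H)@R*1000; zt=s["position"][2]
    yaw=np.degrees(np.arctan2(s["tcp_rot"][1,0],s["tcp_rot"][0,0]))
    print("TCP heater",t.round(1),"z",zt.round(4),"yaw",yaw.round(2))
    m=(abs(L[...,0]-t[0])<16)&(L[...,1]<t[1]-33)&(L[...,1]>t[1]-190)&(abs(P[...,2]-zt+.02)<.025)
    q=L[m];z=P[...,2][m]*1000
    if len(q)>20:
        for y0 in np.arange(q[:,1].min(),q[:,1].max(),20):
            k=abs(q[:,1]-y0-10)<10
            if k.sum()>5: print("  y",y0.round()+10,"n",k.sum(),"x mid",((np.percentile(q[k,0],3)+np.percentile(q[k,0],97))/2).round(1),"w",np.ptp(q[k,0]).round(1),"z top",np.percentile(z[k],90).round(1))
        print("tip y",q[:,1].min().round(1))
E
python3 - <<'E'
from h import *
c,s=wrist("w14");rod(c,s);print(s["position"],s["tcp_rot"].round(3).tolist(),s["force"])
E
```

```text
TCP heater [-86.7 267.8] z 0.2513 yaw 8.2
  y 237.0 n 91 x mid -86.0 w 6.8 z top 234.1
tip y 227.1
[0.47451673 0.24334662 0.25126015] [[0.99, -0.0, -0.143], [0.143, -0.0, 0.99], [-0.0, -1.0, -0.0]] [-0.52090508 -0.45987107 -1.13674021]
```

View pics/w14.png

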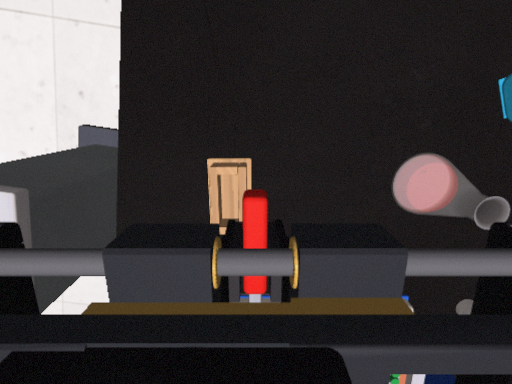

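Call:
play_rows(commands=[[[0,0,-0.03],[0,0,0]],[[0,0,-0.06],[0,0,0]],[[0,0,-0.079],[0,0,0]],[[0,0,-0.079],[0,0,0]],[[0,0,-0.079],[0,0,0]],[[0,0,-0.079],[0,0,0]]])

```text
time_s: 47.72
position: [0.4754, 0.2436, 0.1734]
tcp_rot: [[0.99, 0.002, -0.142], [0.142, 0.001, 0.99], [0.002, -1.0, 0.0]]
force: [-0.9, 0.6, -1.1]
opening: 0.155
```

```bash
python3 - <<'E'
from h import *
import rig
s=rig.read_state();print(s["position"],s["tcp_rot"].round(3).tolist())
for n in("top","scene"):
    c=rig.capture(n);np.savez(n+"r.npz",**c);print(n);rod(c,s)
    P=cloud(c);L=(P[...,:2]-H)@R*1000;z=P[...,2]
    m=(z>.157)&(z<.169)&(abs(abs(L[...,1])-60)<14)&(abs(L[...,0]+87)<28)
    for sg in(-1,1):
        k=m&(np.sign(L[...,1])==sg);q=L[k]
        if len(q)>5:
            r=cv2.minAreaRect(q.astype(np.float32));print(" lug",len(q),np.round(r[0],1),np.round(r[1],1),round(r[2],1),np.median(z[k]).round(4))
s_=dict(np.load("scener.npz"));K=s_["mtx"];M=np.linalg.inv(s_["cam_to_world"])
w=np.array([.4745,.16,.16]);w2=np.array([.512,-.0219,.15])
for p in(w,w2):
    q=M[:3,:3]@p+M[:3,3];print((q[:2]/q[2]*K[0,0]+K[:2,2]).round())
f=s_["frame"][150:300,190:340,::-1];cv2.imwrite("pics/sr.png",cv2.resize(f,(750,600)[:1]+(750,) if 0 else (600,600),interpolation=cv2.INTER_CUBIC))
E
```

```text
[0.47535285 0.2435543  0.17341514] [[0.99, 0.002, -0.142], [0.142, 0.001, 0.99], [0.002, -1.0, 0.0]]
top
TCP heater [-85.9 267.9] z 0.1734 yaw 8.15
  y 95.0 n 13 x mid -86.5 w 6.9 z top 160.9
  y 115.0 n 14 x mid -86.2 w 7.9 z top 160.2
  y 135.0 n 13 x mid -86.1 w 7.1 z top 160.0
  y 155.0 n 15 x mid -86.2 w 7.6 z top 159.1
  y 175.0 n 15 x mid -86.3 w 7.6 z top 160.9
  y 195.0 n 15 x mid -86.4 w 7.3 z top 159.7
  y 215.0 n 15 x mid -86.4 w 7.2 z top 159.2
  y 235.0 n 8 x mid -86.6 w 9.7 z top 161.8
tip y 85.0
 lug 25 [-89.2 -62. ] [ 9.7 27. ] 89.8 0.1643
 lug 27 [-89.5  57. ] [ 9.8 26.8] 83.5 0.1648
scene
TCP heater [-85.9 267.9] z 0.1734 yaw 8.15
 lug 21 [-88.8 -57.1] [26.4 11.4] 3.4 0.1609
 lug 23 [-88.2  60.8] [11.2 27.7] 87.8 0.1609
[253. 222.]
[268. 186.]
```

View pics/sr.png

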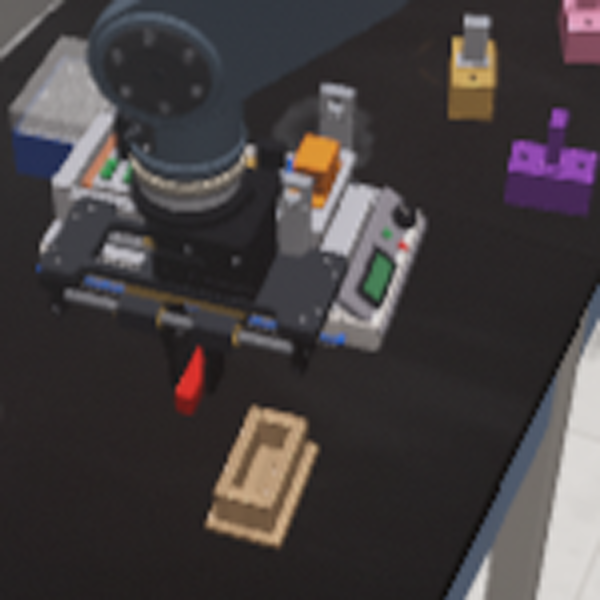

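Call:
play_rows(commands=[[[-0.0022,-0.0003,-0.0015],[0,0,0]],[[-0.0022,-0.0003,-0.0015],[0,0,0]],[[-0.0022,-0.0003,-0.0015],[0,0,0]]])

```text
time_s: 48.2
position: [0.4724, 0.243, 0.1709]
tcp_rot: [[0.99, 0.0, -0.142], [0.142, 0.0, 0.99], [0.0, -1.0, 0.0]]
force: [-0.6, -0.5, -1.7]
opening: 0.155
```

```bash
python3 - <<'E'
from h import *
import rig
s=rig.read_state();c=rig.capture("top");rod(c,s)
f=c["frame"];K=c["mtx"];M=c["cam_to_world"];
# lug tops, subpixel rays: bright pixels projected to z=.163 ; shank to z=.153
v,u=np.mgrid[:384,:512]
d=np.stack([(u-K[0,2])/K[0,0],(v-K[1,2])/K[1,1],np.ones_like(u)],-1)@M[:3,:3].T
Z=cloud(c)[...,2]
def at(z): 
    k=(z-M[2,3])/d[...,2];W=M[:3,3]+k[...,None]*d;return (W[...,:2]-H)@R*1000
L=at(.163)
for sg in(-1,1):
    m=(abs(L[...,1]-sg*60)<14)&(abs(L[...,0]+88)<25)&(Z>.155)&(Z<.172)
    q=L[m];print("lug mean",len(q),q.mean(0).round(1),np.ptp(q,axis=0).round(1))
L=at(.156);g=f.astype(int).mean(-1)
for y0 in range(95,230,20):
    m=(abs(L[...,1]-y0)<10)&(abs(L[...,0]+87)<14);w=np.clip(g[m]-70,0,None);print(y0,(L[m][:,0]*w).sum()/w.sum())
E
```

```text
TCP heater [-88.9 267.8] z 0.1709 yaw 8.14
  y 96.0 n 14 x mid -89.3 w 7.4 z top 157.6
  y 116.0 n 13 x mid -89.9 w 6.7 z top 157.3
  y 136.0 n 14 x mid -89.1 w 7.5 z top 158.2
  y 156.0 n 15 x mid -89.3 w 7.5 z top 158.2
  y 176.0 n 14 x mid -89.5 w 7.5 z top 157.5
  y 196.0 n 14 x mid -89.2 w 6.9 z top 157.2
  y 216.0 n 14 x mid -89.4 w 7.1 z top 157.6
  y 236.0 n 8 x mid -89.6 w 9.8 z top 159.5
tip y 85.8
lug mean 25 [-89.  -61.7] [26.8  9.9]
lug mean 27 [-89.3  57.7] [27.7  9.9]
95 -89.82536071916182
115 -90.14075769607095
135 -90.19966695921117
155 -90.39295668418875
175 -91.80333013565803
195 -91.83091192394986
215 -91.79105002633342
```

Call:
play_rows(commands=[[[0.002,-0.0099,0],[0,0,0]],[[0.0034,-0.0198,0],[0,0,0]],[[0.0048,-0.0297,0],[0,0,0]],[[0.0061,-0.0395,0],[0,0,0]],[[0.0061,-0.0395,0],[0,0,0]],[[0.0061,-0.0395,0],[0,0,0]]])

```text
time_s: 49.0
position: [0.4786, 0.2034, 0.1709]
tcp_rot: [[0.99, 0.0, -0.141], [0.141, 0.0, 0.99], [0.0, -1.0, 0.0]]
force: [-0.2, 1.0, -1.2]
opening: 0.154
```

Call:
play_rows(commands=[[[0.0021,-0.0149,0],[0,0,0]],[[0.0042,-0.0297,0],[0,0,0]],[[0.0063,-0.0446,0],[0,0,0]],[[0.0085,-0.0594,0],[0,0,0]],[[0.0106,-0.0743,0],[0,0,0]],[[0.012,-0.084,0],[0,0,0]],[[0.012,-0.084,0],[0,0,0]],[[0.012,-0.084,0],[0,0,0]]])

```text
time_s: 50.0
position: [0.4904, 0.1197, 0.1708]
tcp_rot: [[0.99, -0.0, -0.142], [0.142, 0.0, 0.99], [-0.0, -1.0, 0.0]]
force: [-0.9, -1.3, -1.0]
opening: 0.154
```

```bash
python3 - <<'E'
from h import *
import rig
s=rig.read_state();c=rig.capture("top");rod(c,s);print(s["force"])
wedge_L=None
f=c["frame"][140:240,210:310,::-1];cv2.imwrite("pics/tr.png",cv2.resize(f,(600,600),interpolation=cv2.INTER_CUBIC))
E
```

```text
TCP heater [-88.4 143.2] z 0.1708 yaw 8.14
  y -29.0 n 21 x mid -89.3 w 27.1 z top 157.2
  y -9.0 n 54 x mid -89.2 w 30.0 z top 154.1
  y 11.0 n 46 x mid -88.7 w 28.6 z top 154.4
  y 31.0 n 15 x mid -88.7 w 7.5 z top 158.1
  y 51.0 n 33 x mid -89.5 w 27.3 z top 168.6
  y 71.0 n 15 x mid -90.1 w 9.9 z top 164.4
  y 91.0 n 14 x mid -88.5 w 6.9 z top 154.9
tip y -38.9
[-0.85075369 -1.27806222 -0.99025421]
```

View pics/tr.png

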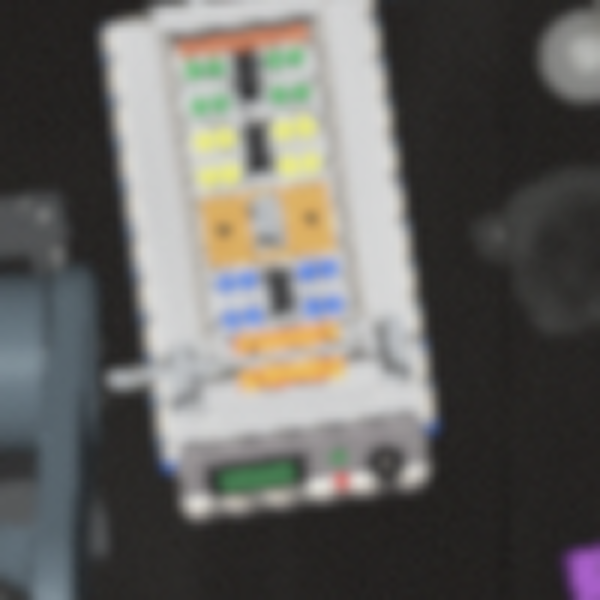

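Call:
play_rows(commands=[[[0.0014,-0.0099,0],[0,0,0]],[[0.0028,-0.0198,0],[0,0,0]],[[0.0042,-0.0297,0],[0,0,0]],[[0.0056,-0.0396,0],[0,0,0]],[[0.006,-0.042,0],[0,0,0]],[[0.006,-0.042,0],[0,0,0]],[[0.006,-0.042,0],[0,0,0]]])

```text
time_s: 50.92
position: [0.4964, 0.0777, 0.1708]
tcp_rot: [[0.99, -0.0, -0.142], [0.142, 0.0, 0.99], [-0.0, -1.0, 0.0]]
force: [-0.2, -0.7, 0.0]
opening: 0.155
```

```bash
python3 - <<'E'
from h import *
import rig
s=rig.read_state();c=rig.capture("top");rod(c,s);print(s["force"])
P=cloud(c);L=(P[...,:2]-H)@R*1000;f=c["frame"].astype(int)
m=(abs(L[...,0]+89)<14)&(L[...,1]<-66)&(L[...,1]>-100)&(P[...,2]>.13);print("beyond far lug",m.sum(),L[m].round(0).tolist()[:20])
E
```

```text
TCP heater [-88.4 100.7] z 0.1708 yaw 8.15
  y -70.0 n 26 x mid -89.6 w 27.2 z top 167.1
  y -50.0 n 20 x mid -88.9 w 26.4 z top 165.6
  y -30.0 n 23 x mid -89.2 w 27.5 z top 157.2
  y -10.0 n 52 x mid -89.0 w 29.8 z top 155.1
  y 10.0 n 48 x mid -88.6 w 28.9 z top 155.5
  y 30.0 n 15 x mid -88.8 w 7.7 z top 157.7
tip y -79.6
[-0.20704597 -0.67181714  0.00313617]
beyond far lug 10 [[-80.0, -67.0], [-83.0, -66.0], [-87.0, -70.0], [-87.0, -73.0], [-88.0, -76.0], [-88.0, -80.0], [-90.0, -69.0], [-90.0, -73.0], [-91.0, -76.0], [-91.0, -80.0]]
```

Call:
play_rows(commands=[[[0,0,0],[0,0,0]],[[0,0,0],[0,0,0]],[[0,0,0],[0,0,0]],[[0,0,0.02],[0,0,0]],[[0,0,0.06],[0,0,0]],[[0,0,0.11],[0,0,0]],[[0,0.04,0.15],[0,0,0]],[[0,0.04,0.15],[0,0,0]],[[0,0.04,0.15],[0,0,0]]], gripper=0.03)

```text
time_s: 52.1
position: [0.4957, 0.1174, 0.3202]
tcp_rot: [[0.99, -0.001, -0.142], [0.142, -0.001, 0.99], [-0.001, -1.0, -0.0]]
force: [-0.4, -1.1, -0.3]
opening: 0.345
```

```bash
python3 - <<'E'
from h import *
import rig
c,s=wrist("w20");print(s["position"],s["force"],s["opening"])
t=rig.capture("top")
for n,c in(("w",c),("top",t),("scene",rig.capture("scene"))):
    P=cloud(c);L=(P[...,:2]-H)@R*1000;f=c["frame"].astype(int);z=P[...,2]
    red=(f[...,0]>f[...,1]+70)&(f[...,0]>f[...,2]+70)&(abs(L[...,1]-100)<50)&(abs(L[...,0]+87)<30)&(z>.1)&(z<.25)
    if red.sum()>8:
        r=cv2.minAreaRect(L[red].astype(np.float32));print(n,"handle",[np.round(x,1) for x in r],np.percentile(z[red],[10,50,90]).round(4))
    m=(abs(L[...,0]+88)<14)&(L[...,1]<-68)&(L[...,1]>-110)&(z>.13);print("  beyond",m.sum(),L[m].mean(0).round(1) if m.any() else "",L[m][:,1].min().round(1) if m.any() else "",np.median(z[m]) if m.any() else "")
    bay(c)
f=t["frame"][140:240,210:310,::-1];cv2.imwrite("pics/end.png",np.hstack([cv2.resize(f,(400,400),interpolation=cv2.INTER_CUBIC),cv2.resize(c["frame"][150:250,220:320,::-1],(400,400),interpolation=cv2.INTER_CUBIC)]))
E
```

```text
[0.49574916 0.11737738 0.32023882] [-0.40489769 -1.07636064 -0.31178316] 0.34495771529865343
w handle [array([-87.7,  97.3]), array([13.1, 65.3]), np.float64(0.2)] [0.1538 0.1553 0.1571]
  beyond 0   
bay [-95.7   1.7] [35.   7.5] 89.6 [0.143  0.1441]
bay [-78.4   2. ] [10.  35.6] 0.0 [0.1427 0.144 ]
bay [-51.8  -0. ] [15.2 18.6] 89.2 [0.1413 0.1429]
top handle [array([-88.8,  92.8]), array([41.5, 13.8]), np.float64(89.7)] [0.1517 0.1568 0.1606]
  beyond 8 [-89.3 -74.2] -79.4 0.15885134320805006
bay [74.8 -1.1] [13.6 22.6] 82.1 [0.1426 0.1446]
bay [33.3 -0.6] [22.8 13.6] 1.8 [0.1419 0.1446]
bay [-8.3 -1. ] [23.2 13.3] 1.6 [0.1415 0.1445]
bay [-50.7  -2.3] [10.2 23.8] 82.0 [0.1428 0.1437]
bay [-78.3  -2.7] [ 9.6 41.2] 1.7 [0.1421 0.1445]
scene handle [array([-88.4,  95.6]), array([14.7, 70.2]), np.float64(1.4)] [0.15   0.1532 0.1561]
  beyond 2 [-89.2 -76.9] -77.1 0.15341423298767787
bay [75.3  4.2] [17.2 26.5] 87.4 [0.1386 0.1419]
bay [33.6  4.2] [21.8 17.7] 11.2 [0.1389 0.1422]
bay [-7.4  4.7] [17.7 22.6] 84.6 [0.1388 0.1415]
bay [-51.4   2.8] [13.8 21.7] 77.7 [0.1382 0.1419]
bay [-76.8   0.7] [ 7.  44.2] 4.7 [0.1403 0.143 ]
bay [-94.2   3. ] [44.2 11.4] 88.0 [0.1399 0.1432]
```

View pics/end.png

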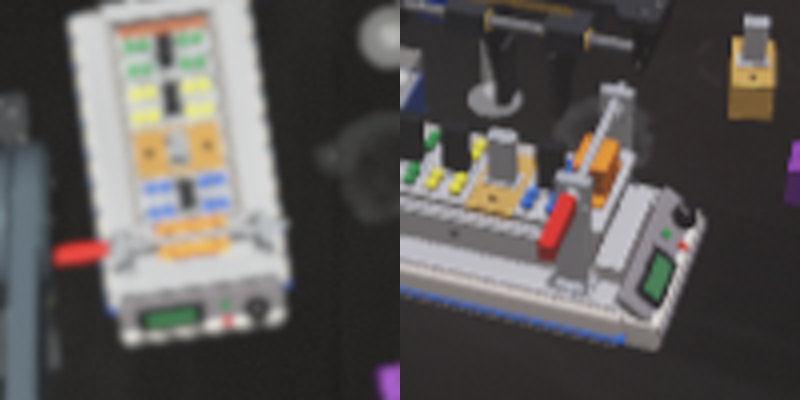

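```bash
python3 -c "
from rig import *
s=read_state();print(s['time_s'],s['opening']);print(hand_in())"
```

```text
52.25 0.34526994963249874
the job is handed in; nothing more can be done
None
```

I finished the job and handed it in at 52 s of the 200 s allowed. The hand-in gives no verdict, so what follows rests on my own camera checks.

**What I did**
- **Blocks:** three sample blocks were present (green, yellow and blue; there was no red one). I seated them in the bay with one brass blank between yellow and blue, each pushed up to its neighbour.
- **Wedge:** I drove it home with about 24 N at the end.
- **Rod:** I pushed the keeper rod through both eyes from the left, and no resistance showed. Then I let go and backed the arm clear.

**Last checks**
- **Blocks:** all four tab tops read z 0.142 m, the seated height, with spacing of about 42 mm.
- **Wedge:** just after driving, its top read 0.1426 m (0.143 is home), at heater x −86.6 and y −1.1 mm. The last pictures still put it at about 0.143 m.
- **Copper plate:** driving the wedge moved the row about 4 mm towards the plate, so it should be pressed in by that much. I had no direct reading of the plate.
- **Rod:** the handle's centre is at heater y 97 mm, 2 mm short of touching the lug. That puts the shank's middle about 8 mm from the lugs' middle (16 mm allowed), and the tip shows beyond the far lug.

**Disagreements**
- The top and scene cameras differed from the wrist camera by 1 to 5 mm sideways, which I put down to calibration. I lined up the rod between the wrist and top readings.
- The handle sits a few millimetres below the line of the eyes, because the rod rests in them with a slight tilt.
- When I set the yellow block down, it touched about 3 mm earlier than I expected, with up to 22 N on the tool. The pictures showed it seated.

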